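Set a tub lid out on the labelling ledge with its edge overhanging, and hold it down

TASK

Get the tub lid on the grey labelling stand ready for its wrap-over label: with the fingertips push it flush against the white fence and along the ledge towards the hold-down arm until its end hangs about 50 mm past that end of the ledge, square to it. Then push the raised hold-down arm down so that its rubber foot rests on the lid, and move clear. Nothing is to be gripped or lifted, and leave the other things on the table where they are.

Things in the scene. Friction and masses are not known exactly. Their poses are not given: they have to be found in the camera images.
- stand: Fixed labelling stand. Origin on the table under the ledge; x across the ledge to the fence (away from the robot), y along the ledge, z up; turned up to 0.34 rad. Ledge: grey plastic board, top 80 mm above the table, x -103..+113, y -150..+150 mm. Fence: straight white plastic bar 16 mm high along the whole far side, face at x = +90 mm. Overhang end: y = -150 mm (robot's right), by the arm.
- ledge_end (a point): Middle of the overhang edge of the ledge, on its top face: stand (0, -150, 80) mm. Same axes as the stand; beyond it (stand -y) there is no ledge.
- lid_center (a point): The lid on the ledge: thin translucent tub lid, 15 g, 163 mm (its x) by 199 mm (its y), 10 mm high; point at its centre, 5 mm above its underside. Its rim, 3 mm above the ledge, is widest; the flank above slopes in: push with tips 1 to 2 mm off the ledge. Starts wholly on the ledge, 5 to 25 mm short of the fence. Flush: centre at stand x = +8.5 mm; 50 mm overhang: at stand y = -100 mm.
- hold_arm (a joint): Hinge of the hold-down arm, rad: 0.9 to 1.1 at first (raised), 0 when level with its foot on the lid; grows as it rises. Stiff and damped: above about 0.8 rad it stays where left and 1 to 3 N on the knob moves it; pushed lower, it sinks by its own weight on to what is beneath (to about -0.09 without the lid).
- hold_pivot (a point): Hinge of the hold-down arm, at stand (116, -112, 116) mm, hinge line along stand y. From here the flat steel arm (16 mm wide) points to stand -x, raised by the joint angle. Its rubber foot (24 mm across) hangs 112 mm from the hinge, underside 26 mm below the arm's middle.
- knob_top (a point): Middle of the top of the round black knob (32 mm across, 25 mm high) at the free end of the hold-down arm, 142 mm from the hinge. Axes are the arm's: z is normal to its upper face, the face to push on. Moves on an arc about hold_pivot.
- spare_lid: Bystander: a second lid like the first, lying loose on the table itself to the left; origin at its underside.
- pen: Bystander: marker pen, 135 mm long, loose on the table; origin at its underside.
- tape: Bystander: roll of brown packing tape lying flat, 96 mm across and 48 mm high, loose on the table nearer the robot than the stand; origin at its underside.

How it is judged:
By the outcome, as a careful person would: the job done as asked, in the order asked, and still so for the second after the job is handed in, with the robot touching nothing.
It also fails if it takes over 58 s, if anything falls off the work surface, if the arm or the gripper's body presses on something with over 40 N, if the wrist force passes 120 N, or if a joint passes its speed limit or range.

ROBOT

A 6-joint arm with a two-finger parallel gripper is mounted at the origin on the work surface; the furniture and walls round the work are solid. World frame = base frame: x ahead of the robot, y to its left, z up, the work surface at z = 0. Lengths are in m, angles in rad, forces in N, time in s.
With the tool pointing down it reaches from about 0.35 to 0.875 m from the base axis. Payload 15.5 kg.
Tool frame: the origin (TCP) lies at the very end of the fingers, on their centre line; the grasp point (between the pads) lies 19 mm behind it; y points along the fingers, x is the direction in which the jaws open and shut, and the axes are right-handed (so a half turn about y gives the same grasp; the last joint's range is limited). The gripper opens to 85 mm and grips with 20 to 120 N. Pads are 22 mm wide; open, the fingers measure 114 mm over their backs; the gripper's body (76 mm by 85 mm) begins 54 mm behind the grasp point. The pads swing forward as they close: fully open they stand 13 mm farther back than shut.
Start: joints at [1.018, 0.494, 1.345, -0, 1.302, -0.096], TCP at [0.276, 0.561, 0.231] pointing down, gripper open.
Joint ranges: [-2.91, 2.91], [-0.82, 2.16], [0.22, 2.67], [-1.22, 4.37], [0.12, 2.79], [-3.08, 3.08]. Speed limits (rad/s): [1.89, 1.89, 2.57, 3.01, 3.01, 3.01].

INTERFACE

Orientations are given as a unit quaternion [x, y, z, w].
In Python, from station import bot gives the robot as it stands.
- The arm moves only by the shell command python3 -m pendant 'ROWS' [FORCE]. ROWS is JSON, one flat list of numbers, 5 for each row, row after row: the finger opening in m, from 0 to 0.0854, then the shift along the tool's x, y, z in m, then the turn about the tool's y in rad. In form: [fingers, x, y, z, spin, fingers, x, y, z, spin, ...]. A call has 1 to 5 rows; each row is the pose to reach, as a shift and turn from the pose commanded when the call began, along the tool's axes at that moment; what a row does not reach only later rows make up. A row lasts 1/12 s, in which the tool goes at most 41.7 mm and 7.16 degrees, less where a joint would pass 70% of its speed; a pose out of reach is approached as far as the arm can. A call with a gripper value outside its range is refused whole. The fingers move at their own pace and stop on an object; FORCE is the grip in N (left out, the last holds). Time passes only in rows, so rows that repeat a pose let the fingers close. It gives the time, the measured TCP pose, the force and the opening at its end, in the units of the state.
- bot.read_state(): the state, without advancing time (a new reading comes with each control period).
- bot.snapshot(name): name is "scene" or "top" or "wrist"; returns the picture (480x640x3 uint8, red, green, blue); there is no depth.
- bot.calibration(name): a dict with "intrinsics" (3x3 intrinsics, pixels), "rvec" (rotation vector, rad) and "tvec" (3), from world to camera coordinates, as OpenCV has them. Camera axes: x right, y down, z forward; pixel columns grow to the right and rows downward; lengths in m; the calibration is good to about 2 mm. A picture is of the moment at which its call begins: read the wrist's pose just before it. calibration takes no time and is no camera call; for the wrist camera it gives the pose at the moment of the call.
- bot.hand_in(): hands the job in, once; it reports no verdict.
The state is a dict: "clock": time; "joint_pos": joint angles; "joint_velocities": joint speeds; "effort": joint torques, N m; "ee_pos": TCP position; "tool_rot": TCP orientation; "wrist_force": force on the tool from outside, world axes, zero at the start; "moment": the same for the moment, N m; "opening": opening from 0.0 (shut) to 1.0 (fully open).
Only numpy, scipy, OpenCV 4.12 (cv2) and the standard library are available. Lean on these libraries where they do the work, as an engineer would, in place of code of your own. Each camera call takes 0.05 s, during which the arm holds its last target.

## Working session

There is one attempt and no reset: what is moved stays moved. The work goes in short steps, Python scripts to look and compute and a shell command to move; the robot and the scene stay as the last step left them, time stands still between calls to the robot, and variables do not carry over. Pictures are saved under pics/ and viewed, and the job is handed in when it is done.

```bash
mkdir -p pics; ls; python3 - <<'E'
from station import bot
import cv2
s=bot.read_state(); print({k:s[k] for k in('clock','ee_pos','tool_rot','wrist_force','opening')})
for n in("scene","top"):
    cv2.imwrite(f"pics/{n}0.png",bot.snapshot(n)[:,:,::-1]); c=bot.calibration(n); print(n,c)
E
```

```text
pics
{'clock': 0.0, 'ee_pos': array([0.27548044, 0.56060528, 0.23069714]), 'tool_rot': array([ 0.60041795,  0.37343293, -0.37419662, -0.60001918]), 'wrist_force': array([-0.07952056, -0.35893692,  0.27451558]), 'opening': 0.9994304982137553}
scene {'intrinsics': array([[495.08155175,   0.        , 309.0588462 ],
       [  0.        , 495.08155175, 243.1672481 ],
       [  0.        ,   0.        ,   1.        ]]), 'rvec': array([ 2.2244988 , -0.94090573,  0.34580647]), 'tvec': array([-0.38377378,  0.34103828,  0.93897211])}
top {'intrinsics': array([[520.91298206,   0.        , 312.00942124],
       [  0.        , 520.91298206, 244.21123178],
       [  0.        ,   0.        ,   1.        ]]), 'rvec': array([ 2.12644678, -2.13897671,  0.19016616]), 'tvec': array([-0.00939773,  0.52309206,  1.15462044])}
```

View pics/scene0.png

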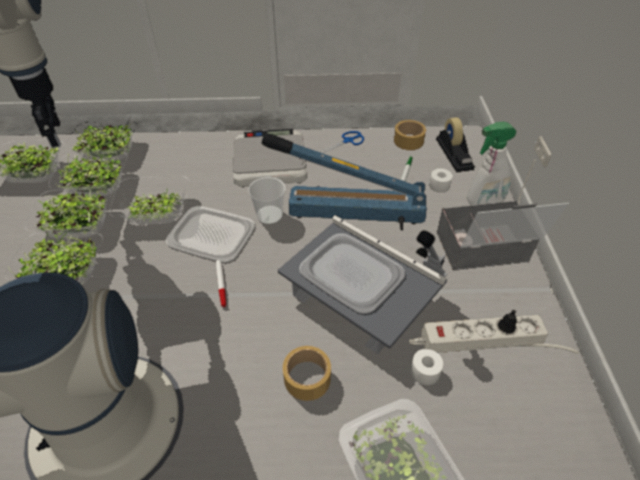

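View pics/top0.png

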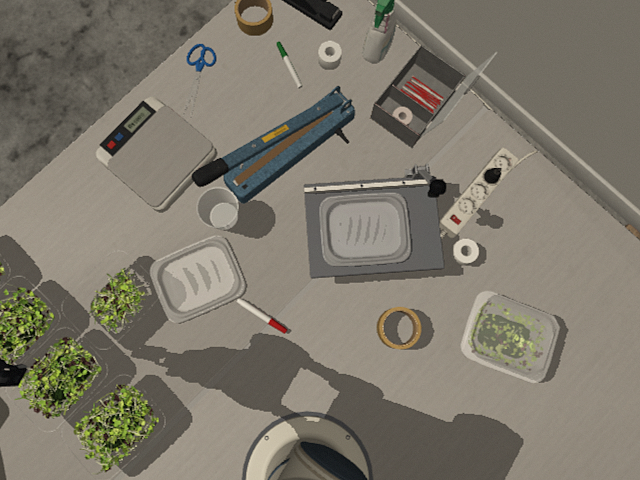

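The top view shows the stand at about (305-442, 182-278), the lid at (320-411, 193-270) and the raised arm and knob near (438,187). Next I'll enlarge both views.

```bash
python3 - <<'E'
import cv2
a=cv2.imread('pics/top0.png')[155:295,290:470]; cv2.imwrite('pics/topc.png',cv2.resize(a,None,fx=4.2,fy=4.2,interpolation=cv2.INTER_CUBIC))
a=cv2.imread('pics/scene0.png')[210:350,270:460]; cv2.imwrite('pics/scenec.png',cv2.resize(a,None,fx=4.2,fy=4.2,interpolation=cv2.INTER_CUBIC))
E
```

```text
(no output)
```

View pics/topc.png

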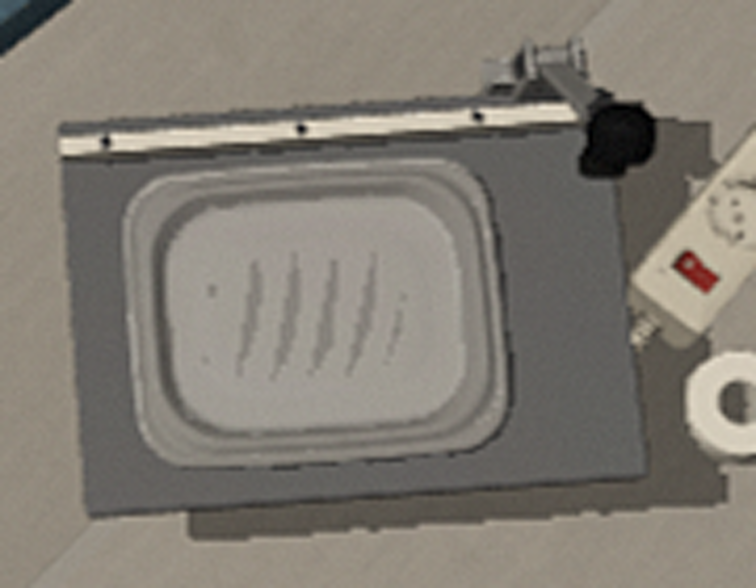

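View pics/scenec.png

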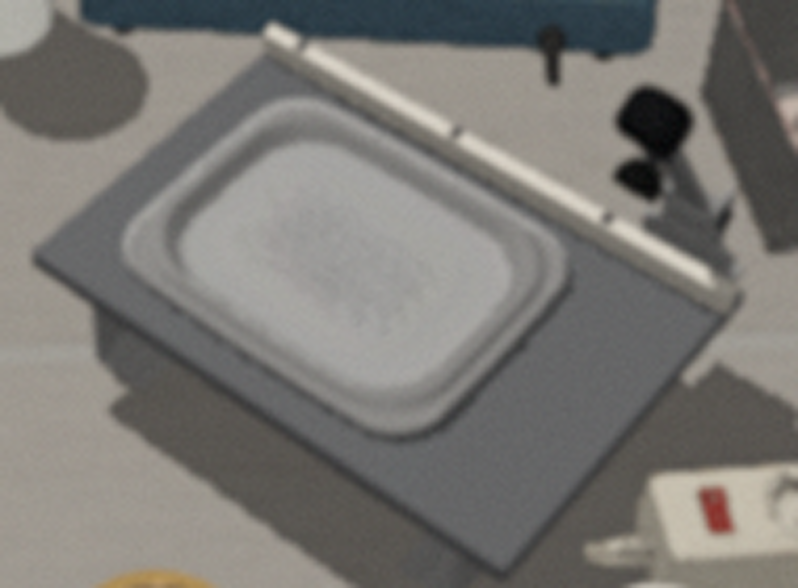

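```bash
cat > h.py <<'E'
import numpy as np, cv2
from scipy.optimize import least_squares
from scipy.spatial.transform import Rotation as R
from station import bot
def ray(c,p):
    p=np.float64(p).reshape(-1,1,2); K=c['intrinsics']; u=cv2.undistortPoints(p,K,None)[:,0]
    M=cv2.Rodrigues(c['rvec'])[0]; o=-M.T@c['tvec']; d=np.c_[u,np.ones(len(u))]@M; return o,d
def plane(c,p,z):
    o,d=ray(c,p); return o+d*((z-o[2])/d[:,2])[:,None]
def proj(c,P): return cv2.projectPoints(np.float64(P).reshape(-1,3),c['rvec'],c['tvec'],c['intrinsics'],None)[0][:,0]
def tri(c1,p1,c2,p2):
    o,d=ray(c1,[p1]);q,e=ray(c2,[p2]);d=d[0]/np.linalg.norm(d);e=e[0]/np.linalg.norm(e)
    t=np.linalg.lstsq(np.c_[d,-e],q-o,rcond=None)[0]; a=o+t[0]*d;b=q+t[1]*e; return (a+b)/2,np.linalg.norm(a-b)
E
python3 - <<'E'
from h import *
T=bot.calibration('top');S=bot.calibration('scene')
t=lambda x,y:(290-.5+.5/4.2+x/4.2,155-.5+.5/4.2+y/4.2)
s=lambda x,y:(270-.5+.5/4.2+x/4.2,210-.5+.5/4.2+y/4.2)
for n,a,b in(('NL',t(90,516),s(36,255)),('NR',t(643,475),s(505,575)),('fenceFL',t(62,158),s(268,52)),('knob',t(625,130),s(653,108))): print(n,*tri(T,a,S,b))
loc=np.array([[-103,150,80],[-103,-150,80],[90,150,80]])/1e3
def W(q,P): P=np.asarray(P);c,n=np.cos(q[2]),np.sin(q[2]); return np.c_[q[0]+c*P[:,0]-n*P[:,1],q[1]+n*P[:,0]+c*P[:,1],P[:,2]]
tp=np.array([t(90,516),t(643,475),t(62,158)]);sp=np.array([s(36,255),s(505,575),s(268,52)])
for nm,L in(('top',[(T,tp)]),('scene',[(S,sp)]),('both',[(T,tp),(S,sp)])):
    r=least_squares(lambda q:np.concatenate([(proj(c,W(q,loc))-p).ravel() for c,p in L]),[.55,-.1,0]); print(nm,r.x,np.round(r.fun,1))
q=r.x
c,n=np.cos(q[2]),np.sin(q[2])
def toS(P): d=P[:,:2]-q[:2]; return np.c_[c*d[:,0]+n*d[:,1],-n*d[:,0]+c*d[:,1]]*1e3
# lid edges in stand coords
E={'left':[t(123,220),t(135,400)],'right':[t(494,230),t(508,390)],'far':[t(200,166),t(420,160)],'near':[t(200,465),t(430,452)]}
for k,v in E.items(): print('top',k,toS(plane(T,v,.083)).round(1).tolist())
E2={'left':[s(140,200),s(230,125)],'right':[s(470,400),s(550,310)],'far':[s(340,110),s(520,210)],'near':[s(150,290),s(330,412)]}
for k,v in E2.items(): print('scene',k,toS(plane(S,v,.083)).round(1).tolist())
def res(a):
    h=.028;P=W(q,[[.116-.142*np.cos(a[0])+h*np.sin(a[0]),-.112,.116+.142*np.sin(a[0])+h*np.cos(a[0])]])
    return np.concatenate([(proj(T,P)-t(625,130)).ravel(),(proj(S,P)-s(653,108)).ravel()])
r=least_squares(res,[1.0]);print(r.x,r.fun)
E
```

```text
NL [ 0.44254141 -0.00960958  0.07617932] 0.0004126280527678894
NR [ 0.46325725 -0.30436404  0.07129603] 0.0005666196130330632
fenceFL [0.63759311 0.00465885 0.07688968] 0.0010950008883993058
knob [ 0.60176619 -0.25827238  0.24470292] 0.003524887309176504
top [ 0.5556719  -0.15006096  0.06213625] [-1.3 -0.6  1.7  0.1 -0.4  0.4]
scene [ 0.55256463 -0.15277659  0.05685941] [-0.7 -1.   0.6  0.4 -0.   0.3]
both [ 0.55434215 -0.15119406  0.05918755] [-1.  -0.2  2.2  0.9  0.2  0.8 -0.6 -1.7  0.8 -0.7 -0.2 -0.4]
top left [[54.6, 119.8], [-43.7, 120.1]]
top right [[36.2, -79.0], [-51.2, -77.9]]
top far [[81.8, 76.2], [77.5, -42.8]]
top near [[-80.6, 88.2], [-81.6, -33.5]]
scene left [[-43.8, 127.8], [29.2, 126.7]]
scene right [[-37.3, -81.6], [34.3, -79.7]]
scene far [[77.0, 87.6], [80.1, -29.9]]
scene near [[-86.5, 83.0], [-87.0, -34.2]]
[0.84633677] [0.00673516 0.27959102 2.2131247  1.1384632 ]
```

```bash
cat >> h.py <<'E'
Q=np.array([.5545,-.1512,.059])  # stand pose
def S2W(P,q=None):
    q=Q if q is None else q; P=np.float64(P).reshape(-1,3)/1e3;c,n=np.cos(q[2]),np.sin(q[2]); return np.c_[q[0]+c*P[:,0]-n*P[:,1],q[1]+n*P[:,0]+c*P[:,1],P[:,2]]
def W2S(P,q=None):
    q=Q if q is None else q; P=np.float64(P).reshape(-1,3);c,n=np.cos(q[2]),np.sin(q[2]); d=P[:,:2]-q[:2]; return np.c_[c*d[:,0]+n*d[:,1],-n*d[:,0]+c*d[:,1],P[:,2]]*1e3
def info(target=None,jaw='y'):
    """target stand mm; prints shift in tool axes & spin so that tool x is along stand axis"""
    s=bot.read_state();A=R.from_quat(s['tool_rot']).as_matrix()
    print('t',round(s['clock'],2),'stand',W2S(s['ee_pos'])[0].round(1),'F',s['wrist_force'].round(1),'open',round(s['opening'],3))
    yaw=np.arctan2(A[1,0],A[0,0])-Q[2]; des=np.pi/2 if jaw=='y' else 0
    dy=(des-yaw+np.pi/2)%np.pi-np.pi/2   # world-z turn wanted
    print('tool x ang in stand',round(yaw,3),'spin(about tool y, down)',round(-dy,3),'tooly z',A[2,1].round(4))
    if target is not None: print('shift',(A.T@(S2W(target)[0]-s['ee_pos'])).round(4))
E
python3 - <<'E'
from h import *
info([-150,20,235]); 
A=R.from_quat(bot.read_state()['tool_rot']).as_matrix();print(A.round(3)); w=bot.calibration('wrist');M=cv2.Rodrigues(w['rvec'])[0];o=-M.T@w['tvec'];print('cam in tool',A.T@(o-bot.read_state()['ee_pos']),'fwd',A.T@M[2],'right',A.T@M[0],w['intrinsics'][0])
E
```

```text
t 0.1 stand [-236.5  727.1  230.7] F [ 0.9  0.6 -0.4] open 0.996
tool x ang in stand 1.055 spin(about tool y, down) -0.516 tooly z -1.0
shift [-0.5724 -0.0036 -0.424 ]
[[ 0.441 -0.001 -0.897]
 [ 0.897 -0.001  0.441]
 [-0.001 -1.     0.   ]]
cam in tool [-0.00029471 -0.14207038  0.06992872] fwd [ 3.31520711e-04  9.61206324e-01 -2.75830189e-01] right [ 9.99999609e-01 -9.25160924e-05  8.79503178e-04] [361.77373822   0.         317.9836861 ]
```

```bash
python3 -m pendant '[0.05,-0.16,-0.01,-0.118,-0.516,0.05,-0.16,-0.01,-0.118,-0.516,0.05,-0.16,-0.01,-0.118,-0.516,0.05,-0.16,-0.01,-0.118,-0.516,0.05,-0.16,-0.01,-0.118,-0.516]'; python3 - <<'E'
from h import *
info([-110,0,240])
E
```

```text
clock: 0.52
ee_pos: [0.3107, 0.3633, 0.2411]
tool_rot: [-0.483, -0.516, 0.517, 0.483]
wrist_force: [0.3, -0.9, 0.7]
opening: 0.587
t 0.52 stand [-213.1  528.   241.1] F [ 0.3 -0.9  0.7] open 0.587
tool x ang in stand 1.579 spin(about tool y, down) 0.008 tooly z -1.0
shift [-0.5288  0.0013 -0.0988]
```

```bash
python3 -m pendant '[0.05,-0.529,0.001,-0.099,0.008,0.05,-0.529,0.001,-0.099,0.008,0.05,-0.529,0.001,-0.099,0.008,0.05,-0.529,0.001,-0.099,0.008,0.05,-0.529,0.001,-0.099,0.008]';  python3 - <<'E'
from h import *
info([-110,0,240])
E
```

```text
clock: 0.93
ee_pos: [0.3611, 0.1613, 0.2409]
tool_rot: [0.487, 0.513, -0.513, -0.487]
wrist_force: [1.7, -0.3, 0.4]
opening: 0.585
t 0.93 stand [-174.6  323.3  240.9] F [ 1.7 -0.3  0.4] open 0.585
tool x ang in stand 1.564 spin(about tool y, down) -0.007 tooly z -1.0
shift [-0.3229  0.0009 -0.067 ]
```

```bash
python3 -m pendant '[0.05,-0.323,0.001,-0.067,-0.005,0.05,-0.323,0.001,-0.067,-0.005,0.05,-0.323,0.001,-0.067,-0.005,0.05,-0.323,0.001,-0.067,-0.005,0.05,-0.323,0.001,-0.067,-0.005]';python3 -m pendant '[0.05,-0.12,0.0,-0.025,0.00,0.05,-0.12,0.0,-0.025,0.00,0.05,-0.12,0.0,-0.025,0.00,0.05,-0.12,0,-0.025,0,0.05,-0.12,0,-0.025,0]';  python3 - <<'E'
from h import *
info([-110,0,240])
import pickle
c=bot.calibration('wrist');im=bot.snapshot('wrist');pickle.dump((c,im),open('w1.pkl','wb'));cv2.imwrite('pics/w1.png',im[:,:,::-1])
E
```

```text
clock: 1.35
ee_pos: [0.4139, -0.0406, 0.2403]
tool_rot: [0.486, 0.514, -0.514, -0.486]
wrist_force: [1.5, -0.0, -0.5]
opening: 0.587
clock: 1.77
ee_pos: [0.4458, -0.1585, 0.2398]
tool_rot: [-0.486, -0.513, 0.513, 0.487]
wrist_force: [0.1, 0.3, -0.6]
opening: 0.588
t 1.77 stand [-108.9   -0.9  239.8] F [ 0.1  0.3 -0.6] open 0.588
tool x ang in stand 1.565 spin(about tool y, down) -0.006 tooly z -1.0
shift [ 0.0009 -0.0002  0.0011]
```

View pics/w1.png

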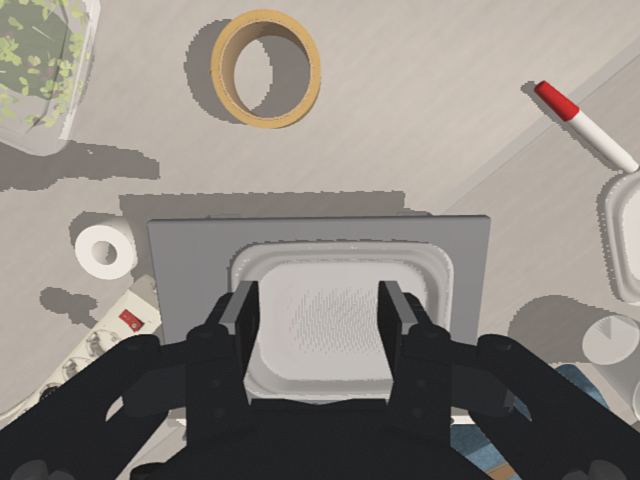

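The wrist view is upside down relative to the stand. The ledge's near edge runs from (149,219) to (490,215), the lid's near rim is at about y=242, and the fingers cover the middle. I'll zoom in.

```bash
python3 - <<'E'
import cv2
a=cv2.imread('pics/w1.png')[205:305,140:340]; cv2.imwrite('pics/w1a.png',cv2.resize(a,None,fx=4,fy=4,interpolation=cv2.INTER_CUBIC))
a=cv2.imread('pics/w1.png')[205:305,340:540]; cv2.imwrite('pics/w1b.png',cv2.resize(a,None,fx=4,fy=4,interpolation=cv2.INTER_CUBIC))
E
```

```text
(no output)
```

View pics/w1a.png

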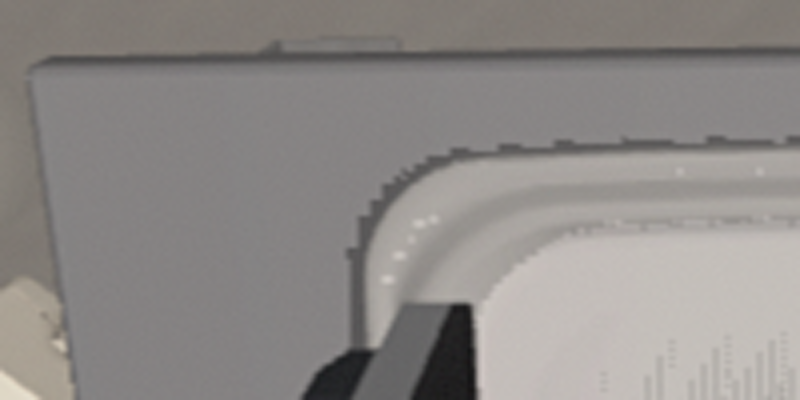

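View pics/w1b.png

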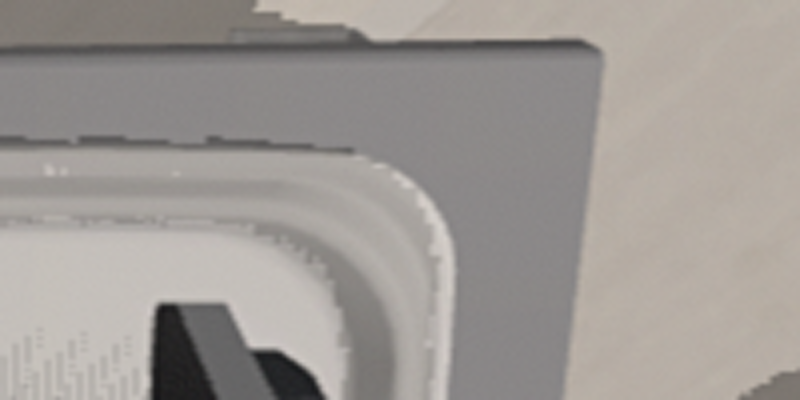

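```bash
python3 - <<'E'
from h import *
import pickle
c,_=pickle.load(open('w1.pkl','rb'))
a=lambda x,y:(140-.375+x/4,205-.375+y/4); b=lambda x,y:(340-.375+x/4,205-.375+y/4)
print('NR,NL',W2S(plane(c,[a(32,76),b(603,57)],.08)).round(1).tolist())
P=plane(c,[a(32,76),b(603,57)],.08);d=P[1]-P[0];print('len',np.linalg.norm(d),'yaw',np.arctan2(-d[0],d[1]))
print('ends',W2S(plane(c,[a(74,390),b(565,395)],.08)).round(1).tolist())
print('lid near',W2S(plane(c,[a(480,157),a(790,149),b(10,149),b(340,154)],.083)).round(1).tolist())
print('lid right/left',W2S(plane(c,[a(364,330),b(455,290)],.083)).round(1).tolist())
E
```

```text
NR,NL [[-101.0, -148.0, 80.0], [-103.7, 147.0, 80.0]]
len 0.29497610578947725 yaw 0.06812699142478293
ends [[-26.5, -148.4, 80.0], [-23.7, 148.3, 80.0]]
lid near [[-83.2, -51.8, 83.0], [-84.6, 15.4, 83.0], [-84.6, 19.7, 83.0], [-83.1, 91.2, 83.0]]
lid right/left [[-42.5, -79.9, 83.0], [-51.2, 119.3, 83.0]]
```

```bash
sed -i 's/^Q=.*/Q=np.array([.5551,-.1513,.064])/' h.py; python3 - <<'E'
from h import *
info([-103,20,95])
E
```

```text
t 1.82 stand [-109.8    1.2  239.8] F [ 0.   1.  -0.6] open 0.587
tool x ang in stand 1.561 spin(about tool y, down) -0.009 tooly z -1.0
shift [ 0.0187  0.1449 -0.0068]
```

```bash
python3 -m pendant '[0.05,0.019,0.145,-0.007,-0.009,0.05,0.019,0.145,-0.007,-0.009,0.05,0.019,0.145,-0.007,-0.009,0.05,0.019,0.145,-0.007,-0.009,0.05,0.019,0.145,-0.007,-0.009]';  python3 - <<'E'
from h import *
info([-103,20,95])
im=bot.snapshot('wrist');cv2.imwrite('pics/w2.png',im[:,:,::-1])
E
```

```text
clock: 2.23
ee_pos: [0.449, -0.1346, 0.0919]
tool_rot: [-0.48, -0.516, 0.517, 0.485]
wrist_force: [-1.5, 0.9, -0.3]
opening: 0.588
t 2.23 stand [-104.8   23.4   91.9] F [-1.5  0.9 -0.3] open 0.588
tool x ang in stand 1.574 spin(about tool y, down) 0.003 tooly z -1.0
shift [-0.0034 -0.0032 -0.0017]
```

View pics/w2.png

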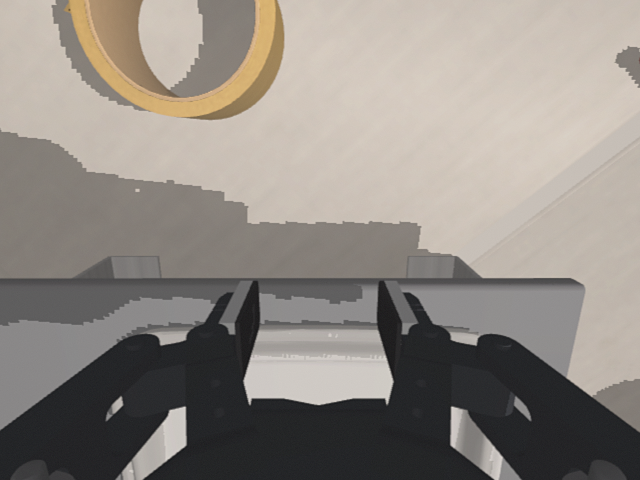

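```bash
python3 -m pendant '[0.05,-0.003,0.0,-0.0,0.00,0.05,-0.003,0,-0.0,0.00]'; python3 -m pendant '[0.05,0,0.003,0.0,0.00,0.05,0,0.003,0,0,0.05,0,0.003,0,0]';  python3 -m pendant '[0.05,0,0.003,0.0,0.00,0.05,0,0.003,0,0,0.05,0,0.003,0,0]'; python3 - <<'E'
from h import *
info([-103,20,95])
E
```

```text
clock: 2.45
ee_pos: [0.4529, -0.141, 0.097]
tool_rot: [0.484, 0.516, -0.516, -0.482]
wrist_force: [0.2, 0.4, -0.2]
opening: 0.581
clock: 2.7
ee_pos: [0.4521, -0.1407, 0.0929]
tool_rot: [0.484, 0.516, -0.516, -0.483]
wrist_force: [0.9, -0.3, -0.2]
opening: 0.59
clock: 2.95
ee_pos: [0.4518, -0.1405, 0.0892]
tool_rot: [-0.483, -0.516, 0.516, 0.484]
wrist_force: [0.2, 0.2, 0.6]
opening: 0.586
t 2.95 stand [-102.4   17.4   89.2] F [0.2 0.2 0.6] open 0.586
tool x ang in stand 1.572 spin(about tool y, down) 0.001 tooly z -1.0
shift [ 0.0026 -0.0058  0.0006]
```

```bash
for i in 1; do python3 -m pendant '[0.05,0,0.004,0.0,0.00,0.05,0,0.004,0,0,0.05,0,0.004,0,0]'; done; python3 -m pendant '[0.05,0,0.003,0.0,0.00,0.05,0,0.003,0,0,0.05,0,0.003,0,0]'; python3 -m pendant '[0.05,0,0.002,0,0,0.05,0,0.002,0,0]'|grep -E 'ee|force'
```

```text
clock: 3.2
ee_pos: [0.4517, -0.1404, 0.085]
tool_rot: [-0.483, -0.516, 0.516, 0.484]
wrist_force: [-0.0, -0.1, -0.0]
opening: 0.585
clock: 3.45
ee_pos: [0.4518, -0.1404, 0.0821]
tool_rot: [-0.483, -0.516, 0.516, 0.484]
wrist_force: [-0.2, -0.6, -0.1]
opening: 0.585
ee_pos: [0.4518, -0.1404, 0.08]
wrist_force: [-0.2, 0.5, -0.0]
```

```bash
python3 -m pendant '[0.05,0,0.002,0,0,0.05,0,0.002,0,0]'|grep -E 'ee|force';python3 -m pendant '[0.05,0,0.002,0,0,0.05,0,0.002,0,0]'|grep -E 'ee|force'
```

```text
ee_pos: [0.4518, -0.1404, 0.078]
wrist_force: [-1.0, -0.1, -0.2]
ee_pos: [0.452, -0.1405, 0.0769]
wrist_force: [-3.5, 1.2, 18.1]
```

```bash
python3 -m pendant '[0.05,0,0.0015,0,0,0.05,0,0.0015,0,0]'|grep -E 'ee|force'
```

```text
ee_pos: [0.4521, -0.1406, 0.0766]
wrist_force: [-11.8, 5.1, 55.0]
```

```bash
python3 -m pendant '[0.05,0,-0.0042,0,0,0.05,0.003,-0.0042,0,0]'|grep -E 'ee|force'
python3 -m pendant '[0.05,0,0,-0.002,0,0.05,0,0,-0.004,0,0.05,0,0,-0.006,0,0.05,0,0,-0.008,0,0.05,0,0,-0.009,0]'
python3 -m pendant '[0.05,0,0,-0.001,0,0.05,0,0,-0.002,0,0.05,0,0,-0.003,0,0.05,0,0,-0.004,0,0.05,0,0,-0.005,0]';python3 - <<'E'
from h import *
info([-84,20,78.7])
im=bot.snapshot('wrist');cv2.imwrite('pics/w3.png',im[:,:,::-1])
im=bot.snapshot('top');cv2.imwrite('pics/t3.png',cv2.resize(im[155:295,290:470,::-1],None,fx=4.2,fy=4.2,interpolation=cv2.INTER_CUBIC))
E
```

```text
ee_pos: [0.4521, -0.1379, 0.0797]
wrist_force: [-0.5, 0.2, 0.2]
clock: 4.7
ee_pos: [0.461, -0.1369, 0.0787]
tool_rot: [-0.483, -0.516, 0.516, 0.483]
wrist_force: [-1.3, 0.8, 0.1]
opening: 0.586
clock: 5.12
ee_pos: [0.4657, -0.1366, 0.079]
tool_rot: [-0.483, -0.516, 0.516, 0.483]
wrist_force: [-0.1, -0.9, 0.2]
opening: 0.587
t 5.12 stand [-88.3  20.4  79. ] F [-0.1 -0.9  0.2] open 0.587
tool x ang in stand 1.572 spin(about tool y, down) 0.001 tooly z -1.0
shift [-0.0004  0.0002 -0.0043]
```

View pics/w3.png

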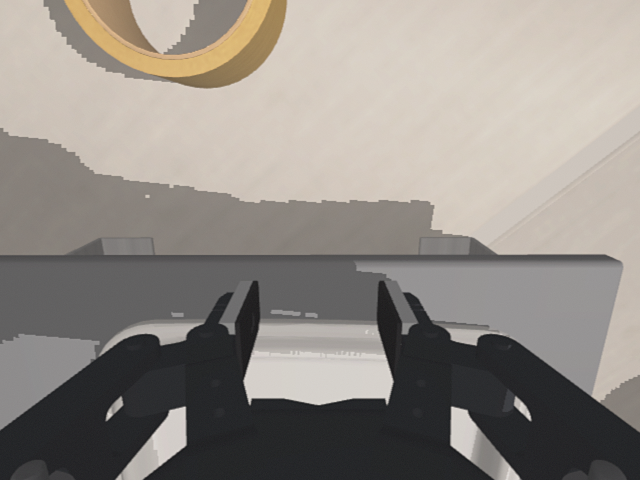

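View pics/t3.png

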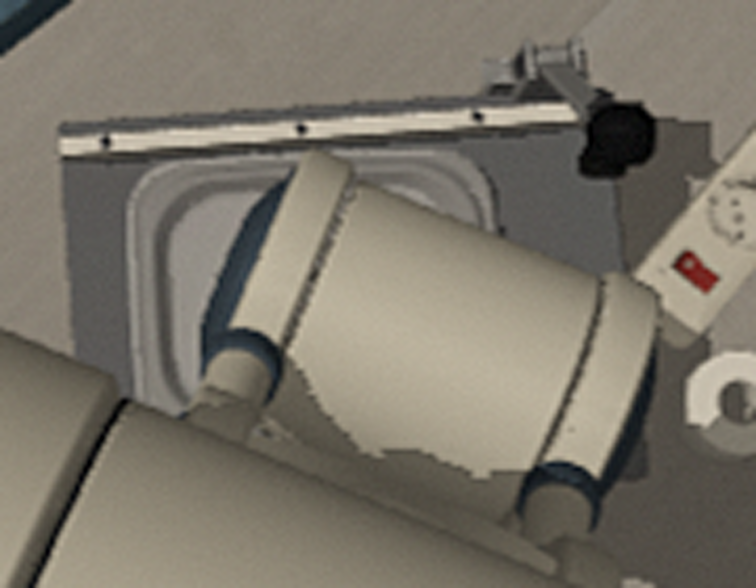

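The lid has followed the fingertips (its far rim moved from 163 to 152 in the crop) and is nearly at the fence. I'll keep pushing gently until I feel contact.

```bash

python3 -m pendant '[0.05,0,0,-0.001,0,0.05,0,0,-0.002,0,0.05,0,0,-0.003,0]'|grep -E 'ee|force'
python3 -m pendant '[0.05,0,0,-0.001,0,0.05,0,0,-0.001,0]'|grep -E 'ee|force'
```

```text
ee_pos: [0.4687, -0.1364, 0.079]
wrist_force: [-0.6, -0.1, 0.2]
ee_pos: [0.4699, -0.1363, 0.079]
wrist_force: [0.7, -0.4, -0.2]
```

```bash

python3 -m pendant '[0.05,0,0,-0.001,0,0.05,0,0,-0.001,0]'|grep -E 'ee|force'
```

```text
ee_pos: [0.4707, -0.1362, 0.079]
wrist_force: [-1.8, 0.3, -0.0]
```

```bash

python3 -m pendant '[0.05,0,0,-0.0007,0,0.05,0,0,-0.0007,0]'|grep -E 'ee|force'; python3 - <<'E'
from h import *
info()
E
```

```text
ee_pos: [0.471, -0.1362, 0.0789]
wrist_force: [-3.3, -1.4, 1.8]
t 5.97 stand [-83.   20.5  78.9] F [-3.3 -1.4  1.8] open 0.587
tool x ang in stand 1.572 spin(about tool y, down) 0.001 tooly z -1.0
```

```bash

python3 -m pendant '[0.05,0,0,0.005,0,0.05,0,0,0.015,0,0.05,0,-0.03,0.015,0,0.05,0.02,-0.06,0.015,0,0.05,0.05,-0.08,0,0]'|grep -E 'ee|force'; python3 - <<'E'
from h import *
print(bot.read_state()['joint_pos'])
info([9,140,160],'x')
E
```

```text
ee_pos: [0.466, -0.0873, 0.1606]
wrist_force: [2.7, -0.9, -0.2]
[-3.10988847e-01  3.78967999e-01  1.79486926e+00 -5.43286110e-04
  9.68208880e-01 -1.94355229e+00]
t 6.38 stand [-84.8  69.5 160.6] F [ 2.7 -0.9 -0.2] open 0.585
tool x ang in stand 1.569 spin(about tool y, down) 1.569 tooly z -1.0
shift [ 0.0706  0.0006 -0.0937]
```

```bash

python3 -m pendant '[0.05,0.071,0,-0.094,0.6,0.05,0.071,0,-0.094,0.6,0.05,0.071,0,-0.094,0.6,0.05,0.071,0,-0.094,0.6,0.05,0.071,0,-0.094,0.6]'|grep -E 'ee|force'; python3 -m pendant '[0.05,0,0,0,0.6,0.05,0,0,0,0.6,0.05,0,0,0,0.6,0.05,0,0,0,0.6,0.05,0,0,0,0.6]'|grep -E 'ee|force';python3 - <<'E'
from h import *
info([9,140,160],'x')
E
```

```text
ee_pos: [0.5581, -0.0079, 0.1587]
wrist_force: [0.6, 0.9, -0.4]
ee_pos: [0.5564, -0.0096, 0.1588]
wrist_force: [-0.4, 0.2, 0.7]
t 7.22 stand [ 10.4 141.4 158.8] F [-0.4  0.2  0.7] open 0.587
tool x ang in stand 0.369 spin(about tool y, down) 0.369 tooly z -1.0
shift [-0.0018 -0.0012 -0.0008]
```

```bash

python3 -m pendant '[0.05,-0.001,-0.002,0,0.369,0.05,-0.001,-0.002,0,0.369,0.05,-0.001,-0.002,0,0.369,0.05,-0.001,-0.002,0,0.369]'|grep -E 'ee|force';python3 - <<'E'
from h import *
info([9,140,100],'x')
import pickle
c=bot.calibration('wrist');im=bot.snapshot('wrist');pickle.dump((c,im),open('w4.pkl','wb'));cv2.imwrite('pics/w4.png',im[:,:,::-1])
E
```

```text
ee_pos: [0.5556, -0.01, 0.1608]
wrist_force: [-0.0, 0.4, -0.2]
t 7.55 stand [  9.5 141.  160.8] F [-0.   0.4 -0.2] open 0.587
tool x ang in stand 0.0 spin(about tool y, down) 0.0 tooly z -1.0
shift [-0.0005  0.0608 -0.001 ]
```

View pics/w4.png

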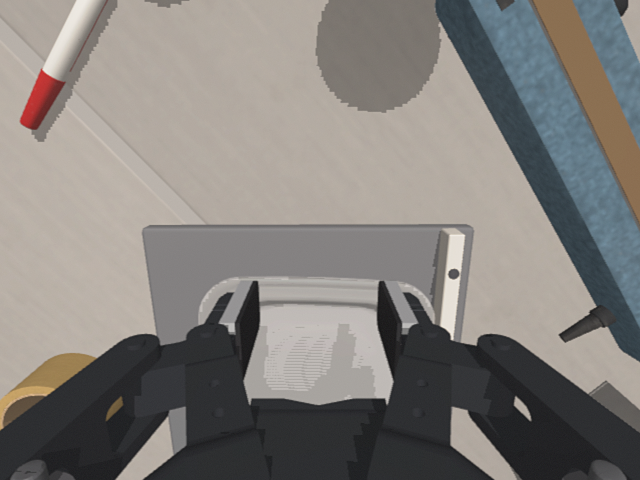

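This view shows the ledge's +y end at row ~228 (columns 145 to 473), the lid's +y rim at row ~278, and the fence at columns 436-465. The lid's right side is at the fence.

```bash
python3 - <<'E'
from h import *
import pickle
c,im=pickle.load(open('w4.pkl','rb'))
print('ledge end',W2S(plane(c,[(150,232),(440,232)],.08)).round(1).tolist())
print('lid',W2S(plane(c,[(260,279),(370,279)],.083)).round(1).tolist())
cv2.imwrite('pics/w4a.png',cv2.resize(im[210:335,130:490,::-1],None,fx=2.2,fy=2.2,interpolation=cv2.INTER_CUBIC))
info([9,140,100],'x')
E
```

```text
ledge end [[-98.2, 146.9, 80.0], [87.7, 147.1, 80.0]]
lid [[-28.6, 115.7, 83.0], [43.7, 115.8, 83.0]]
t 7.6 stand [  9.6 141.  160.8] F [ 0.6  0.6 -0.2] open 0.58
tool x ang in stand 0.008 spin(about tool y, down) 0.008 tooly z -1.0
shift [-0.0006  0.0608 -0.001 ]
```

View pics/w4a.png

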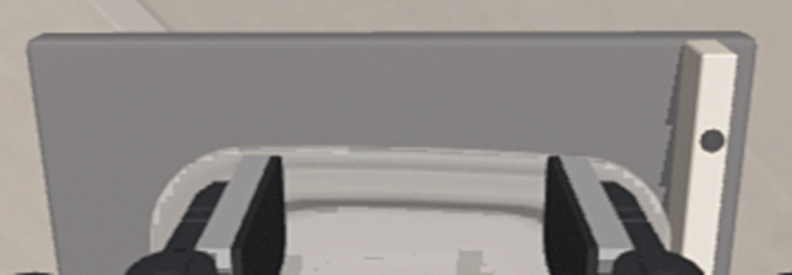

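```bash

python3 -m pendant '[0.05,0,0.04,-0.001,0,0.05,0,0.075,-0.001,0,0.05,0,0.079,-0.001,0,0.05,0,0.081,-0.001,0,0.05,0,0.081,-0.001,0]'|grep -E 'ee|force';python3 - <<'E'
from h import *
info([9,131,78.8],'x')
E
```

```text
ee_pos: [0.5566, -0.0108, 0.0807]
wrist_force: [-0.8, -0.8, 0.6]
t 8.02 stand [ 10.5 140.1  80.7] F [-0.8 -0.8  0.6] open 0.585
tool x ang in stand 0.009 spin(about tool y, down) 0.009 tooly z -1.0
shift [-0.0016  0.0019 -0.0091]
```

```bash

python3 -m pendant '[0.05,-0.001,0,0,0.005,0.05,-0.001,0,0,0.005]'|grep -E 'ee|force';python3 - <<'E'
from h import *
info([9,128,78.8],'x')
E
```

```text
ee_pos: [0.5562, -0.0109, 0.0816]
wrist_force: [-0.1, 0.2, 0.7]
t 8.18 stand [ 10.1 140.   81.6] F [-0.1  0.2  0.7] open 0.583
tool x ang in stand 0.002 spin(about tool y, down) 0.002 tooly z -1.0
shift [-0.0011  0.0028 -0.012 ]
```

```bash

python3 -m pendant '[0.05,-0.001,0.0027,0,0,0.05,-0.001,0.0027,0,0,0.05,-0.001,0.0027,0,0]'|grep -E 'ee|force'
python3 -m pendant '[0.05,0,0,-0.003,0,0.05,0,0,-0.006,0,0.05,0,0,-0.009,0,0.05,0,0,-0.012,0,0.05,0,0,-0.014,0]'|grep -E 'ee|force';python3 - <<'E'
from h import *
info([9,10,78.8],'x')
E
```

```text
ee_pos: [0.5545, -0.0109, 0.0777]
wrist_force: [-0.0, -0.5, 0.4]
ee_pos: [0.5554, -0.0254, 0.0772]
wrist_force: [-0.5, 0.8, 0.9]
t 8.85 stand [  8.3 125.7  77.2] F [-0.5  0.8  0.9] open 0.588
tool x ang in stand 0.001 spin(about tool y, down) 0.001 tooly z -1.0
shift [ 0.0005 -0.0016 -0.1157]
```

```bash

python3 -m pendant '[0.05,0,-0.0015,-0.003,0,0.05,0,-0.0015,-0.006,0,0.05,0,-0.0015,-0.009,0,0.05,0,-0.0015,-0.012,0,0.05,0,-0.0015,-0.015,0]'|grep -E 'ee|force';python3 - <<'E'
from h import *
info([9,10,78.8],'x')
im=bot.snapshot('wrist');cv2.imwrite('pics/w5.png',im[:,:,::-1])
E
```

```text
ee_pos: [0.5564, -0.0401, 0.0788]
wrist_force: [0.6, 0.1, 1.5]
t 9.27 stand [  8.4 110.9  78.8] F [0.6 0.1 1.5] open 0.588
tool x ang in stand 0.002 spin(about tool y, down) 0.002 tooly z -1.0
shift [ 0.0005 -0.     -0.1009]
```

View pics/w5.png

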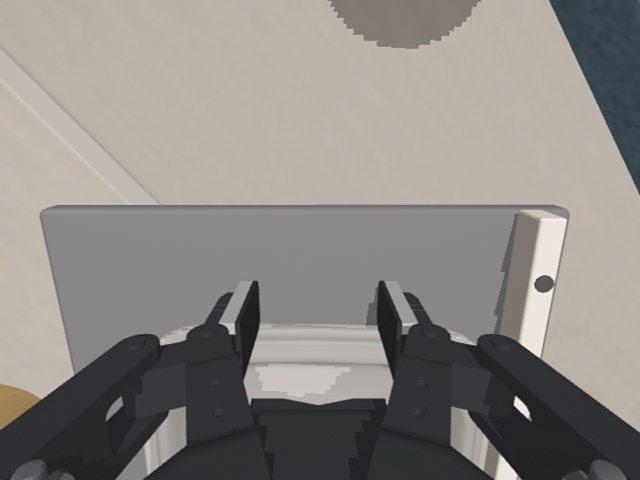

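The lid's rim at row 325 sits just ahead of the pads and parallel to the ledge end. I'll carry on pushing.

```bash

python3 -m pendant '[0.05,0,0,-0.004,0,0.05,0,0,-0.008,0,0.05,0,0,-0.012,0,0.05,0,0,-0.016,0,0.05,0,0,-0.020,0]'|grep -E 'ee|force';python3 -m pendant '[0.05,0,0,-0.004,0,0.05,0,0,-0.008,0,0.05,0,0,-0.012,0,0.05,0,0,-0.016,0,0.05,0,0,-0.020,0]'|grep -E 'ee|force'; python3 - <<'E'
from h import *
info([9,10,78.8],'x')
E
```

```text
ee_pos: [0.5577, -0.0603, 0.0788]
wrist_force: [-0.8, -0.1, -0.0]
ee_pos: [0.559, -0.0802, 0.0788]
wrist_force: [0.1, -0.4, 0.1]
t 10.15 stand [ 8.4 70.8 78.8] F [ 0.1 -0.4  0.1] open 0.584
tool x ang in stand 0.002 spin(about tool y, down) 0.002 tooly z -1.0
shift [ 0.0005 -0.     -0.0608]
```

```bash

python3 -m pendant '[0.05,0,0,-0.004,0,0.05,0,0,-0.008,0,0.05,0,0,-0.012,0,0.05,0,0,-0.016,0,0.05,0,0,-0.020,0]'|grep -E 'ee|force';python3 -m pendant '[0.05,0,0,-0.004,0,0.05,0,0,-0.008,0,0.05,0,0,-0.012,0,0.05,0,0,-0.016,0,0.05,0,0,-0.020,0]'|grep -E 'ee|force'; python3 - <<'E'
from h import *
info([9,10,78.8],'x')
import pickle
c=bot.calibration('top');im=bot.snapshot('top');cv2.imwrite('pics/t6.png',cv2.resize(im[155:295,290:470,::-1],None,fx=4.2,fy=4.2,interpolation=cv2.INTER_CUBIC))
im=bot.snapshot('wrist');cv2.imwrite('pics/w6.png',im[:,:,::-1])
E
```

```text
ee_pos: [0.5603, -0.1001, 0.0788]
wrist_force: [-0.5, 0.4, 0.1]
ee_pos: [0.5616, -0.12, 0.0788]
wrist_force: [-0.5, 0.2, 0.5]
t 10.98 stand [ 8.5 30.8 78.8] F [-0.5  0.2  0.5] open 0.59
tool x ang in stand 0.002 spin(about tool y, down) 0.002 tooly z -1.0
shift [ 0.0004 -0.     -0.0208]
```

View pics/t6.png

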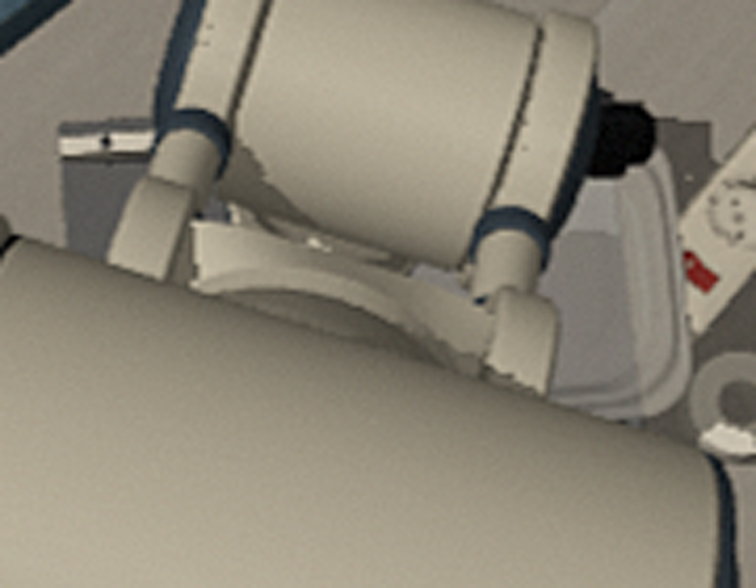

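View pics/w6.png

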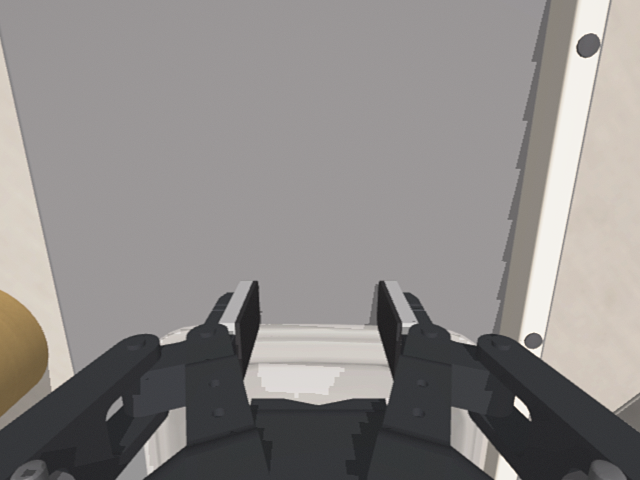

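```bash
python3 - <<'E'
from h import *
T=bot.calibration('top')
t=lambda x,y:(290-.5+.5/4.2+x/4.2,155-.5+.5/4.2+y/4.2)
print(W2S(plane(T,[t(688,300),t(692,360)],.083)).round(1).tolist())
im=bot.snapshot('scene');cv2.imwrite('pics/s6.png',cv2.resize(im[100:400,200:520,::-1],None,fx=2,fy=2,interpolation=cv2.INTER_CUBIC))
E
```

```text
[[-10.4, -178.7, 83.0], [-43.0, -177.0, 83.0]]
```

View pics/s6.png

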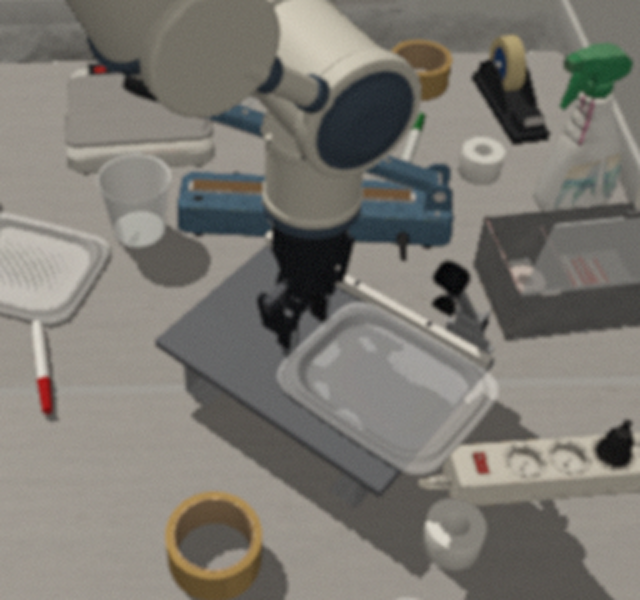

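The scene view shows the lid overhanging the ledge end with the gripper well clear of the knob. The right rim is at stand y ≈ -178, so 21 mm remain.

```bash

python3 -m pendant '[0.05,0,0,-0.004,0,0.05,0,0,-0.008,0,0.05,0,0,-0.012,0,0.05,0,0,-0.016,0,0.05,0,0,-0.019,0]'|grep -E 'ee|force';python3 -m pendant '[0.05,0,0,-0.001,0,0.05,0,0,-0.0015,0,0.05,0,0,-0.0015,0]'|grep -E 'ee|force'; python3 - <<'E'
from h import *
info([9,10,78.8],'x')
im=bot.snapshot('top');cv2.imwrite('pics/t7.png',cv2.resize(im[155:295,290:470,::-1],None,fx=4.2,fy=4.2,interpolation=cv2.INTER_CUBIC))
im=bot.snapshot('wrist');cv2.imwrite('pics/w7.png',im[:,:,::-1])
E
```

```text
ee_pos: [0.5629, -0.1392, 0.0788]
wrist_force: [0.3, -0.3, 0.3]
ee_pos: [0.5629, -0.1402, 0.0787]
wrist_force: [0.5, -0.5, -0.7]
t 11.8 stand [ 8.5 10.6 78.7] F [ 0.5 -0.5 -0.7] open 0.59
tool x ang in stand 0.002 spin(about tool y, down) 0.002 tooly z -1.0
shift [ 0.0005 -0.0001 -0.0006]
```

View pics/t7.png

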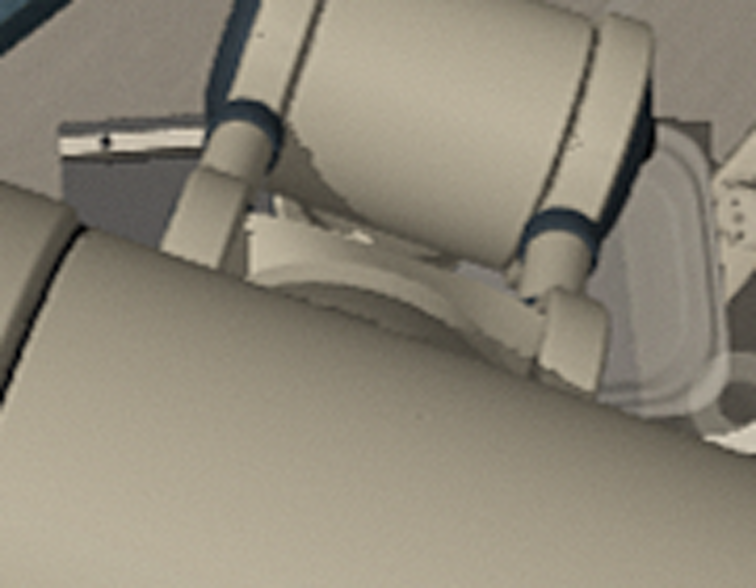

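View pics/w7.png

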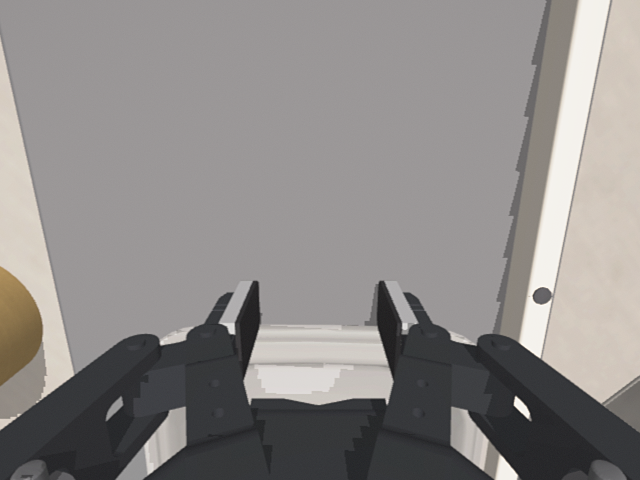

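```bash

python3 -m pendant '[0.05,0,0,0.005,0,0.05,0,0,0.015,0,0.05,0,-0.03,0.02,0,0.05,0,-0.07,0.02,0,0.05,0,-0.11,0.02,0]'|grep -E 'ee|force'; python3 - <<'E'
from h import *
info([9,10,78.8],'x')
import pickle
c=bot.calibration('wrist');im=bot.snapshot('wrist');pickle.dump((c,im),open('w8.pkl','wb'));cv2.imwrite('pics/w8.png',im[:,:,::-1])
E
```

```text
ee_pos: [0.5606, -0.1185, 0.1894]
wrist_force: [0.8, -1.3, 0.3]
t 12.32 stand [  7.6  32.4 189.4] F [ 0.8 -1.3  0.3] open 0.582
tool x ang in stand 0.003 spin(about tool y, down) 0.003 tooly z -1.0
shift [ 0.0016  0.1105 -0.0225]
```

View pics/w8.png

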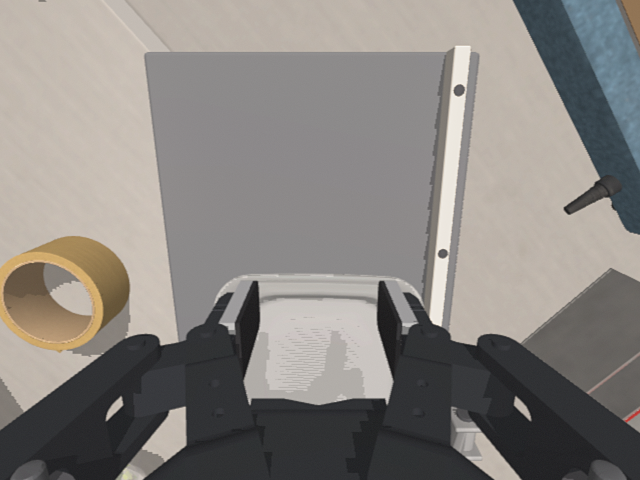

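The ledge's +y end is at row 53 and the lid's +y rim at row ~275, parallel to each other.

```bash
python3 - <<'E'
from h import *
import pickle
c,im=pickle.load(open('w8.pkl','rb'))
print('ledge end',W2S(plane(c,[(150,54),(435,54)],.08)).round(1).tolist())
print('lid +y',W2S(plane(c,[(250,275.5),(385,275.5)],.083)).round(1).tolist())
print('near edge',W2S(plane(c,[(149,80),(177,320)],.08)).round(1).tolist())
b=im[255:345,190:460,::-1]
cv2.imwrite('pics/w8a.png',cv2.resize(b,None,fx=2.9,fy=2.9,interpolation=cv2.INTER_CUBIC))
E
```

```text
ledge end [[-99.7, 147.3, 80.0], [81.0, 147.8, 80.0]]
lid +y [[-42.8, -2.5, 83.0], [57.0, -2.1, 83.0]]
near edge [[-102.2, 132.0, 80.0], [-102.1, -41.3, 80.0]]
```

View pics/w8a.png

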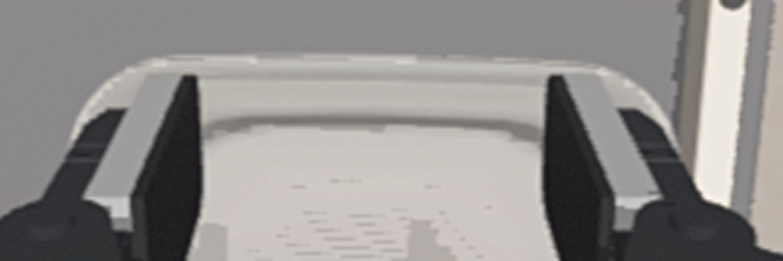

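```bash

python3 -m pendant '[0.05,-0.05,-0.02,0,-0.6,0.05,-0.1,-0.02,0,-0.6,0.05,-0.118,-0.02,-0.03,-0.6,0.05,-0.118,-0.02,-0.06,-0.6,0.05,-0.118,-0.02,-0.09,-0.6]'|grep -E 'ee|force'; python3 -m pendant '[0.05,0,0,0,-0.6,0.05,0,0,0,-0.6,0.05,0,0,0,-0.6,0.05,0,0,0,-0.6,0.05,0,0,0,-0.6]'|grep -E 'ee|force'; python3 - <<'E'
from h import *
info([-110,-100,200],'y')
E
```

```text
ee_pos: [0.4477, -0.2151, 0.2093]
wrist_force: [2.7, -0.3, 0.4]
ee_pos: [0.4498, -0.215, 0.2087]
wrist_force: [0.2, 0.3, -0.1]
t 13.2 stand [-109.2  -56.8  208.7] F [ 0.2  0.3 -0.1] open 0.583
tool x ang in stand 1.193 spin(about tool y, down) -0.378 tooly z -1.0
shift [-0.0405  0.0087 -0.0152]
```

```bash

python3 -m pendant '[0.05,-0.04,0.009,-0.015,-0.378,0.05,-0.04,0.009,-0.015,-0.378,0.05,-0.04,0.009,-0.015,-0.378,0.05,-0.04,0.009,-0.015,-0.378,0.05,-0.04,0.009,-0.015,-0.378]'|grep -E 'ee|force'; python3 - <<'E'
from h import *
info([-110,-100,100],'y')
import pickle
c=bot.calibration('wrist');im=bot.snapshot('wrist');pickle.dump((c,im),open('w9.pkl','wb'));cv2.imwrite('pics/w9.png',im[:,:,::-1])
im=bot.snapshot('top');cv2.imwrite('pics/t9.png',cv2.resize(im[155:295,290:470,::-1],None,fx=4.2,fy=4.2,interpolation=cv2.INTER_CUBIC))
E
```

```text
ee_pos: [0.4514, -0.2577, 0.1997]
wrist_force: [-0.6, 0.2, -0.6]
t 13.62 stand [-110.3  -99.6  199.7] F [-0.6  0.2 -0.6] open 0.585
tool x ang in stand 1.562 spin(about tool y, down) -0.009 tooly z -1.0
shift [-0.0004  0.0997 -0.0003]
```

View pics/w9.png

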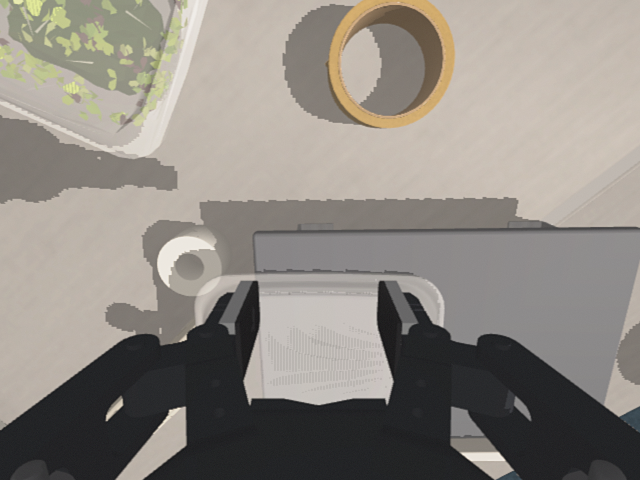

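View pics/t9.png

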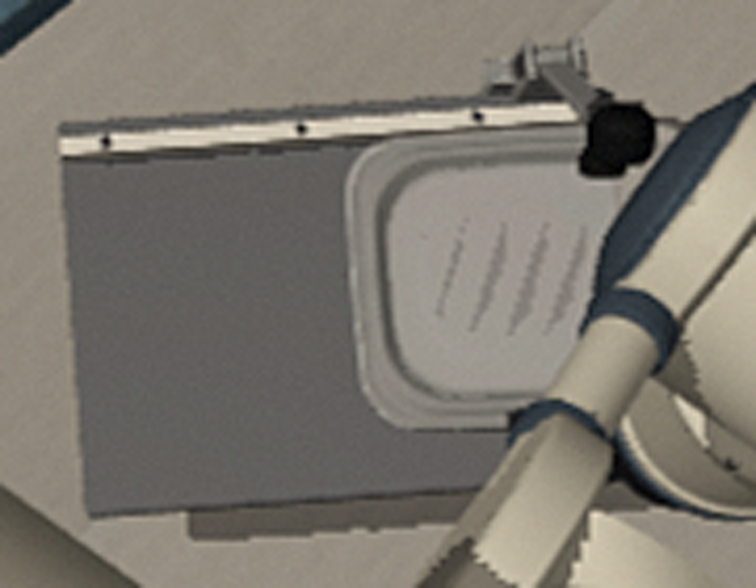

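The lid is seated against the fence with its right end past the ledge end (ledge corner at (255,233), lid rims at x≈195 and 443, near rim at row ~272).

```bash
python3 - <<'E'
from h import *
import pickle
c,im=pickle.load(open('w9.pkl','rb'))
b=im[220:345,185:455,::-1]
cv2.imwrite('pics/w9a.png',cv2.resize(b,None,fx=2.9,fy=2.9,interpolation=cv2.INTER_CUBIC))
E
```

```text
(no output)
```

View pics/w9a.png

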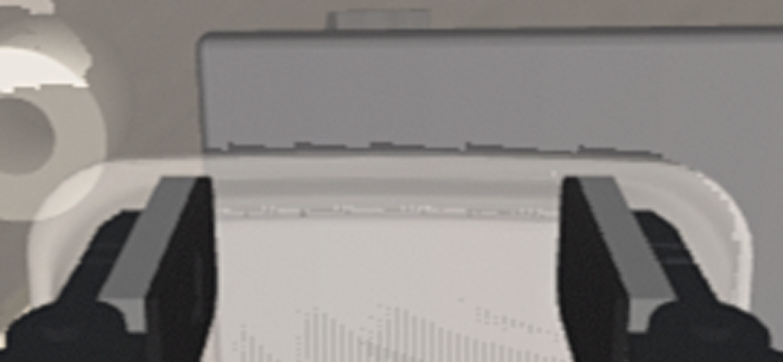

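```bash
python3 - <<'E'
from h import *
import pickle
c,im=pickle.load(open('w9.pkl','rb'))
a=lambda x,y:(185-.33+x/2.9,220-.33+y/2.9)
print('ledge end',W2S(plane(c,[a(199,60),a(204,140)],.08)).round(1).tolist())
print('near edge',W2S(plane(c,[a(230,40),a(770,34)],.08)).round(1).tolist())
print('lid -y,+y',W2S(plane(c,[a(28,270),a(750,275)],.083)).round(1).tolist())
print('lid near',W2S(plane(c,[a(180,157),a(600,157)],.083)).round(1).tolist())
E
```

```text
ledge end [[-99.3, -148.9, 80.0], [-77.0, -148.8, 80.0]]
near edge [[-104.7, -140.5, 80.0], [-105.2, -0.4, 80.0]]
lid -y,+y [[-40.4, -198.6, 83.0], [-37.3, -0.6, 83.0]]
lid near [[-73.4, -154.9, 83.0], [-72.4, -43.5, 83.0]]
```

```bash

python3 -m pendant '[0.05,0,0.04,0.00,-0.007,0.05,0,0.08,0.00,-0.007,0.05,0,0.11,0.00,-0.007,0.05,0,0.119,0.00,-0.007,0.05,0,0.119,0,-0.007]'|grep -E 'ee|force'; python3 -m pendant '[0.05,0,0,0,0,0.05,0,0,0,0]'|grep -E 'ee|force'; python3 - <<'E'
from h import *
info([-84,-100,78.8],'y')
E
```

```text
ee_pos: [0.4506, -0.2575, 0.0793]
wrist_force: [0.6, -0.2, 0.1]
ee_pos: [0.4524, -0.259, 0.0825]
wrist_force: [0.5, -0.4, -0.3]
t 14.3 stand [-109.4 -100.9   82.5] F [ 0.5 -0.4 -0.3] open 0.586
tool x ang in stand 1.571 spin(about tool y, down) -0.0 tooly z -1.0
shift [ 0.001   0.0037 -0.0254]
```

```bash

python3 -m pendant '[0.05,0,0,-0.005,0,0.05,0,0,-0.01,0,0.05,0,0,-0.013,0,0.05,0,0,-0.015,0,0.05,0,0,-0.015,0]'|grep -E 'ee|force';  python3 - <<'E'
from h import *
info([-84,-100,78.8],'y')
E
```

```text
ee_pos: [0.4671, -0.2576, 0.081]
wrist_force: [-1.4, 0.0, -0.3]
t 14.72 stand [ -94.6 -100.5   81. ] F [-1.4  0.  -0.3] open 0.588
tool x ang in stand 1.571 spin(about tool y, down) 0.001 tooly z -1.0
shift [ 0.0004  0.0022 -0.0106]
```

```bash

python3 -m pendant '[0.05,0,0.0022,-0.002,0,0.05,0,0.0022,-0.004,0,0.05,0,0.0022,-0.006,0,0.05,0,0.0022,-0.008,0,0.05,0,0.0022,-0.009,0]'|grep -E 'ee|force';  python3 - <<'E'
from h import *
info([-84,-100,78.8],'y')
E
```

```text
ee_pos: [0.4757, -0.257, 0.0785]
wrist_force: [1.3, 0.1, -0.1]
t 15.13 stand [ -86.  -100.4   78.5] F [ 1.3  0.1 -0.1] open 0.581
tool x ang in stand 1.571 spin(about tool y, down) 0.0 tooly z -1.0
shift [ 0.0004 -0.0003 -0.002 ]
```

```bash

python3 -m pendant '[0.05,0,0,-0.001,0,0.05,0,0,-0.002,0,0.05,0,0,-0.002,0]'|grep -E 'ee|force'; python3 -m pendant '[0.05,0,0,-0.0007,0,0.05,0,0,-0.0007,0]'|grep -E 'ee|force'; python3 - <<'E'
from h import *
info([-84,-100,78.8],'y')
E
```

```text
ee_pos: [0.4776, -0.2569, 0.0786]
wrist_force: [-0.9, 0.3, 0.2]
ee_pos: [0.4781, -0.2568, 0.0786]
wrist_force: [-1.0, 0.5, -0.5]
t 15.55 stand [ -83.6 -100.3   78.6] F [-1.   0.5 -0.5] open 0.582
tool x ang in stand 1.571 spin(about tool y, down) 0.0 tooly z -1.0
shift [ 0.0003 -0.0002  0.0004]
```

```bash

python3 -m pendant '[0.05,0,0,-0.0007,0,0.05,0,0,-0.0007,0]'|grep -E 'ee|force'; python3 -m pendant '[0.05,0,0,0,0,0.05,0,0,0,0]'|grep -E 'ee|force'
```

```text
ee_pos: [0.4785, -0.2567, 0.0785]
wrist_force: [-2.3, -0.6, 0.9]
ee_pos: [0.4786, -0.2566, 0.0785]
wrist_force: [-2.6, -0.1, 0.3]
```

```bash

python3 -m pendant '[0.05,0,0,0.005,0,0.05,0,0,0.02,0,0.05,0,-0.04,0.025,0,0.05,0,-0.08,0.025,0,0.05,0,-0.12,0.025,0]'|grep -E 'ee|force'
python3 -m pendant '[0.0,0.02,-0.04,0.0,0,0,0.06,-0.08,0.0,0,0,0.1,-0.11,0.0,0,0,0.13,-0.11,0,0,0,0.13,-0.11,0,0]'|grep -E 'ee|force'
python3 - <<'E'
from h import *
info([100,-112,240],'y')
T=bot.calibration('top');S=bot.calibration('scene')
im=bot.snapshot('top');cv2.imwrite('pics/t10.png',cv2.resize(im[150:280,330:480,::-1],None,fx=5,fy=5,interpolation=cv2.INTER_CUBIC))
im=bot.snapshot('scene');cv2.imwrite('pics/s10.png',cv2.resize(im[200:320,360:500,::-1],None,fx=5,fy=5,interpolation=cv2.INTER_CUBIC))
for a in(.85,.95,1.05,1.1):
  L=[]
  for h in(.004,.029): L.append([116-142*np.cos(a)+1e3*h*np.sin(a),-112,116+142*np.sin(a)+1e3*h*np.cos(a)])
  print(a,np.round(L[1]),((proj(T,S2W(L))-[329.6,149.6])*5).round(0).tolist(),((proj(S,S2W(L))-[359.6,199.6])*5).round(0).tolist())
E
```

```text
ee_pos: [0.4528, -0.2581, 0.1998]
wrist_force: [1.4, -1.0, -0.4]
ee_pos: [0.4453, -0.1252, 0.3112]
wrist_force: [0.1, -0.4, 0.7]
t 16.72 stand [-108.    33.   311.2] F [ 0.1 -0.4  0.7] open 0.0
tool x ang in stand 1.572 spin(about tool y, down) 0.002 tooly z -1.0
shift [-0.1453  0.0721 -0.2074]
0.85 [  44. -112.  242.] [[539.0, 232.0], [544.0, 174.0]] [[309.0, 237.0], [342.0, 179.0]]
0.95 [  57. -112.  248.] [[541.0, 198.0], [544.0, 138.0]] [[329.0, 205.0], [364.0, 148.0]]
1.05 [  71. -112.  254.] [[542.0, 163.0], [544.0, 101.0]] [[349.0, 173.0], [385.0, 118.0]]
1.1 [  77. -112.  256.] [[542.0, 145.0], [543.0, 82.0]] [[359.0, 158.0], [395.0, 104.0]]
```

View pics/t10.png

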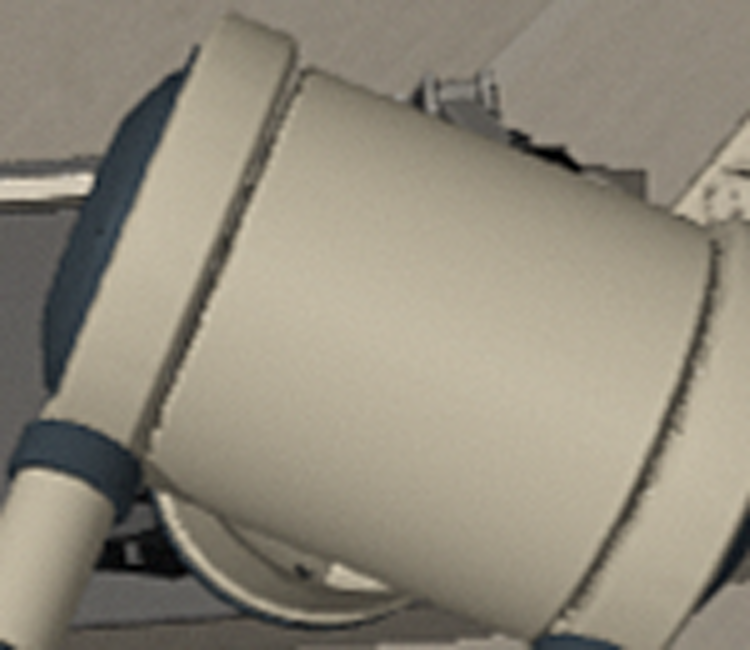

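View pics/s10.png

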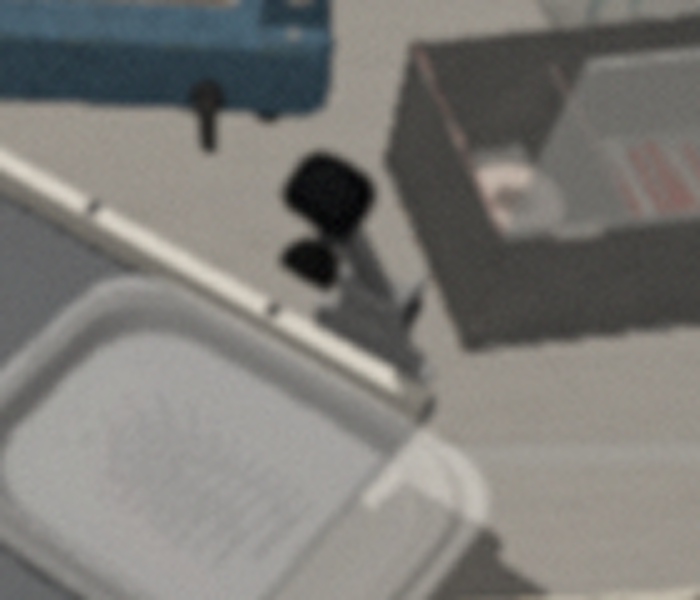

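The scene crop shows the knob centred at about (330,193), which puts the hinge at about 0.9 rad and knob_top at about stand (50,-112,245). I'll approach from the fence side, above.

```bash

python3 -m pendant '[0.0,-0.145,0.005,-0.2074,0,0,-0.145,0.005,-0.2074,0,0,-0.145,0.005,-0.2074,0,0,-0.145,0.005,-0.2074,0,0,-0.145,0.005,-0.2074,0]'|grep -E 'ee|force'
python3 - <<'E'
from h import *
info([100,-112,300],'y')
E
```

```text
ee_pos: [0.6247, -0.2391, 0.3032]
wrist_force: [0.7, -0.3, 1.3]
t 17.23 stand [ 63.9 -92.  303.2] F [ 0.7 -0.3  1.3] open 0.005
tool x ang in stand 1.571 spin(about tool y, down) -0.0 tooly z -1.0
shift [-0.02    0.0031 -0.0362]
```

```bash

python3 -m pendant '[0.0,-0.02,0.00,-0.04,0,0,-0.02,0.0,-0.04,0,0,-0.02,0.03,-0.04,0,0,-0.02,0.062,-0.04,0,0,-0.02,0.062,-0.04,0]'|grep -E 'ee|force'
python3 - <<'E'
from h import *
info([61,-112,245],'y')
im=bot.snapshot('scene');cv2.imwrite('pics/s11.png',cv2.resize(im[140:320,340:520,::-1],None,fx=3.3,fy=3.3,interpolation=cv2.INTER_CUBIC))
E
```

```text
ee_pos: [0.6619, -0.2542, 0.2349]
wrist_force: [-1.3, -0.6, -1.3]
t 17.65 stand [ 100.  -109.5  234.9] F [-1.3 -0.6 -1.3] open -0.002
tool x ang in stand 1.57 spin(about tool y, down) -0.0 tooly z -0.9999
shift [-0.0025 -0.0098  0.0391]
```

View pics/s11.png

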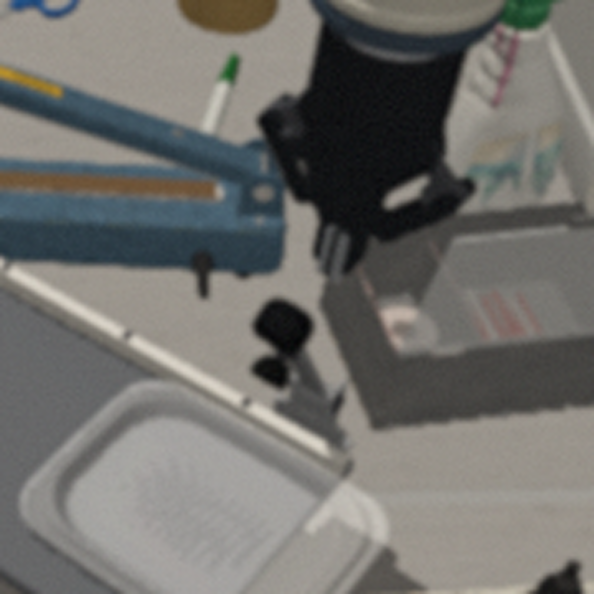

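The fingertip, at (335,268) in the crop, is on the fence side of the knob with a clear gap. I'll move in to contact.

```bash

python3 -m pendant '[0.0,-0.002,-0.006,0.012,0,0,-0.002,-0.006,0.022,0,0,-0.002,-0.006,0.028,0,0,-0.002,-0.006,0.033,0,0,-0.002,-0.006,0.037,0]'|grep -E 'ee|force'
python3 -m pendant '[0.0,0,0,0.004,0,0,0,0,0.008,0]'|grep -E 'ee|force'
python3 - <<'E'
from h import *
info([61,-112,245],'y')
im=bot.snapshot('scene');cv2.imwrite('pics/s12.png',cv2.resize(im[140:320,340:520,::-1],None,fx=3.3,fy=3.3,interpolation=cv2.INTER_CUBIC))
E
```

```text
ee_pos: [0.6276, -0.259, 0.25]
wrist_force: [0.2, -0.1, -0.5]
ee_pos: [0.6197, -0.2591, 0.2489]
wrist_force: [0.0, 0.0, -1.0]
t 18.28 stand [  57.6 -111.7  248.9] F [ 0.  0. -1.] open 0.0
tool x ang in stand 1.571 spin(about tool y, down) 0.0 tooly z -1.0
shift [-0.0003  0.0039 -0.0034]
```

View pics/s12.png

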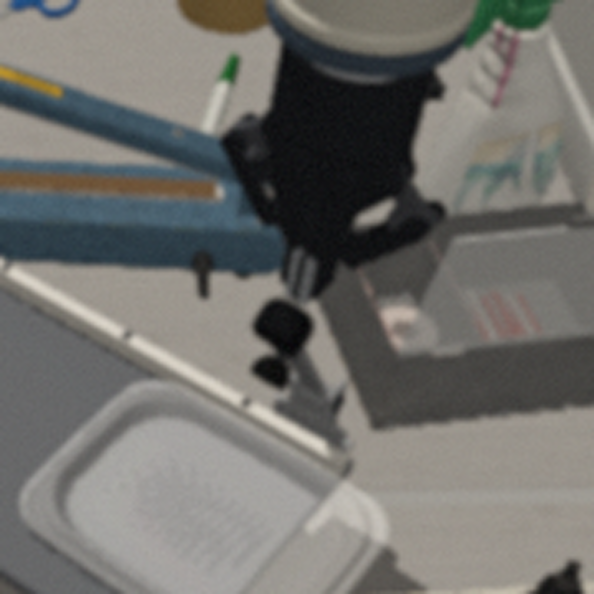

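```bash

python3 -m pendant '[0,0,0.003,0.003,0,0,0,0.006,0.006,0,0,0,0.010,0.010,0,0,0,0.014,0.016,0,0,0,0.018,0.0215,0]'|grep -E 'ee|force'
python3 - <<'E'
from h import *
info([15,-112,211],'y')
im=bot.snapshot('scene');cv2.imwrite('pics/s13.png',cv2.resize(im[140:320,340:520,::-1],None,fx=3.3,fy=3.3,interpolation=cv2.INTER_CUBIC))
E
```

```text
ee_pos: [0.5978, -0.2603, 0.2297]
wrist_force: [-0.1, 0.7, 0.4]
t 18.75 stand [  35.7 -111.5  229.7] F [-0.1  0.7  0.4] open 0.001
tool x ang in stand 1.571 spin(about tool y, down) 0.001 tooly z -1.0
shift [-0.0005  0.0187  0.0206]
```

View pics/s13.png

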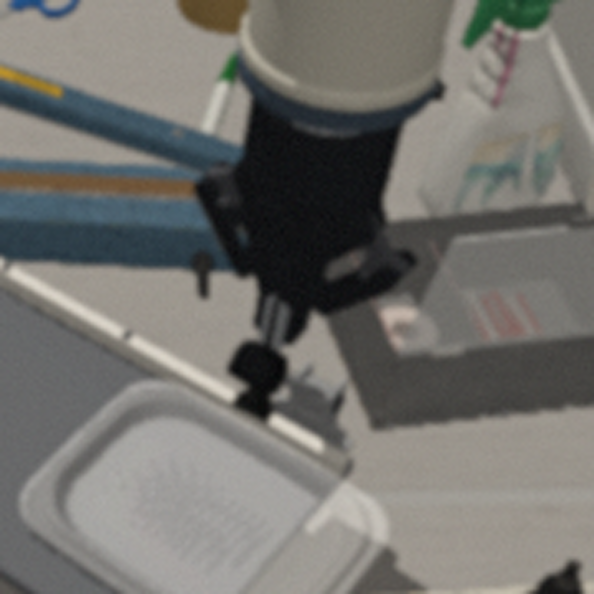

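The arm is following the tip down: the knob moved from (283,325) to (258,368). Continuing along the arc.

```bash

python3 -m pendant '[0,0,0.005,0.006,0,0,0,0.010,0.011,0,0,0,0.015,0.016,0,0,0,0.020,0.021,0,0,0,0.026,0.025,0]'|grep -E 'ee|force'
python3 -m pendant '[0,0,0.006,0.004,0,0,0,0.012,0.008,0,0,0,0.018,0.011,0,0,0,0.024,0.014,0,0,0,0.030,0.017,0]'|grep -E 'ee|force'
python3 - <<'E'
from h import *
info([-20,-112,155],'y')
im=bot.snapshot('scene');cv2.imwrite('pics/s14.png',cv2.resize(im[140:320,340:520,::-1],None,fx=3.3,fy=3.3,interpolation=cv2.INTER_CUBIC))
E
```

```text
ee_pos: [0.5729, -0.262, 0.204]
wrist_force: [-0.3, -0.2, 0.8]
ee_pos: [0.5563, -0.2631, 0.1738]
wrist_force: [-0.3, 0.3, 0.4]
t 19.63 stand [  -5.9 -111.7  173.8] F [-0.3  0.3  0.4] open 0.003
tool x ang in stand 1.571 spin(about tool y, down) 0.0 tooly z -1.0
shift [-0.0003  0.0188  0.0141]
```

View pics/s14.png

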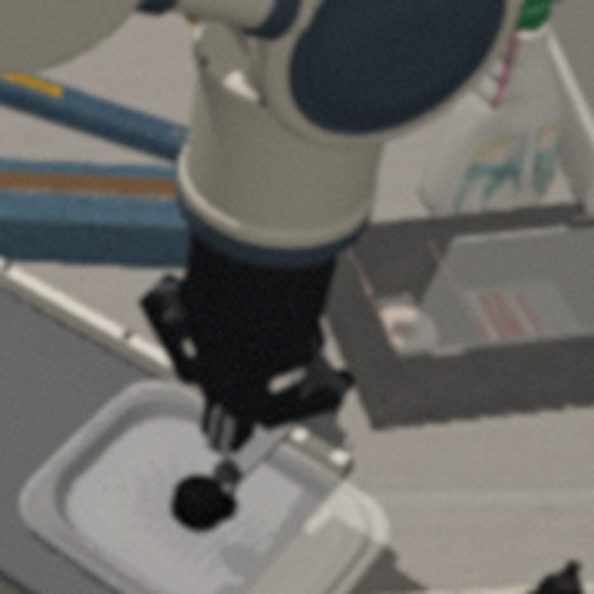

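The arm has sunk ahead of the tip, and the knob is at (203,502) over the lid. I'll raise the tool, move clear and look.

```bash

python3 -m pendant '[0,0,-0.04,0,0,0,0,-0.08,0,0,0,0,-0.12,0,0,0,0,-0.15,0,0,0,0,-0.15,0,0]'|grep -E 'ee|force'
python3 -m pendant '[0,0.2,0,0.1,0,0,0.2,0,0.1,0,0,0.2,0,0.1,0,0,0.2,0,0.1,0,0,0.2,0,0.1,0]'|grep -E 'ee|force'
python3 -m pendant '[0,0.2,0,0.05,0,0,0.2,0,0.05,0,0,0.2,0,0.05,0,0,0.2,0,0.05,0,0,0.2,0,0.05,0]'|grep -E 'ee|force'
python3 - <<'E'
from h import *
info([-20,-112,155],'y')
T=bot.calibration('top');S=bot.calibration('scene')
im=bot.snapshot('top');cv2.imwrite('pics/t15.png',cv2.resize(im[150:290,295:465,::-1],None,fx=4.2,fy=4.2,interpolation=cv2.INTER_CUBIC))
im=bot.snapshot('scene');cv2.imwrite('pics/s15.png',cv2.resize(im[200:360,270:470,::-1],None,fx=3.7,fy=3.7,interpolation=cv2.INTER_CUBIC))
for a in(-.09,0,.1):
  L=[]
  for h in(.004,.029): L.append([116-142*np.cos(a)+1e3*h*np.sin(a),-112,116+142*np.sin(a)+1e3*h*np.cos(a)])
  print(a,np.round(L[1]),((proj(T,S2W(L))-[294.6,149.6])*4.2).round(0).tolist(),((proj(S,S2W(L))-[269.6,199.6])*3.7).round(0).tolist())
E
```

```text
ee_pos: [0.5587, -0.2643, 0.3314]
wrist_force: [0.3, -0.3, -0.2]
ee_pos: [0.4503, -0.0818, 0.3242]
wrist_force: [0.9, 0.6, 0.9]
ee_pos: [0.3877, 0.1149, 0.3246]
wrist_force: [1.2, -1.3, 0.7]
t 20.93 stand [-150.   276.4  324.6] F [ 1.2 -1.3  0.7] open -0.004
tool x ang in stand 1.571 spin(about tool y, down) 0.0 tooly z -1.0
shift [-0.3885  0.1696 -0.1298]
-0.09 [ -28. -112.  132.] [[556.0, 349.0], [568.0, 344.0]] [[479.0, 378.0], [482.0, 352.0]]
0 [ -26. -112.  145.] [[562.0, 344.0], [573.0, 335.0]] [[481.0, 364.0], [486.0, 335.0]]
0.1 [ -22. -112.  159.] [[568.0, 337.0], [579.0, 322.0]] [[485.0, 346.0], [493.0, 314.0]]
```

View pics/t15.png

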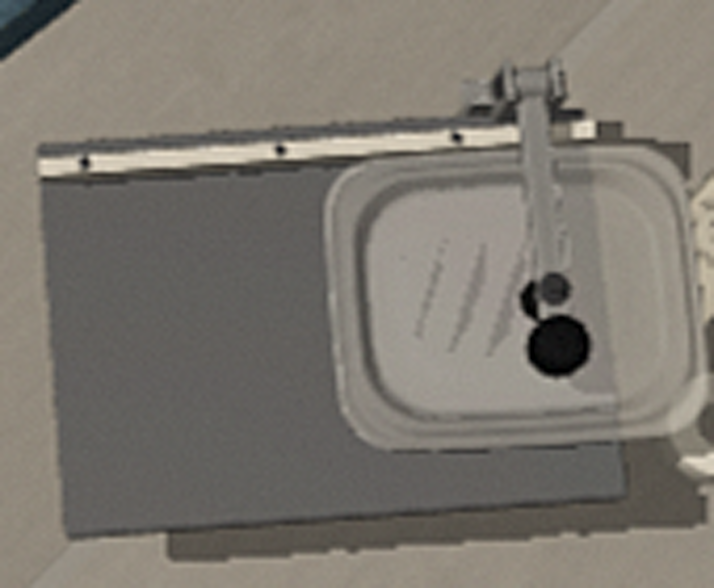

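View pics/s15.png

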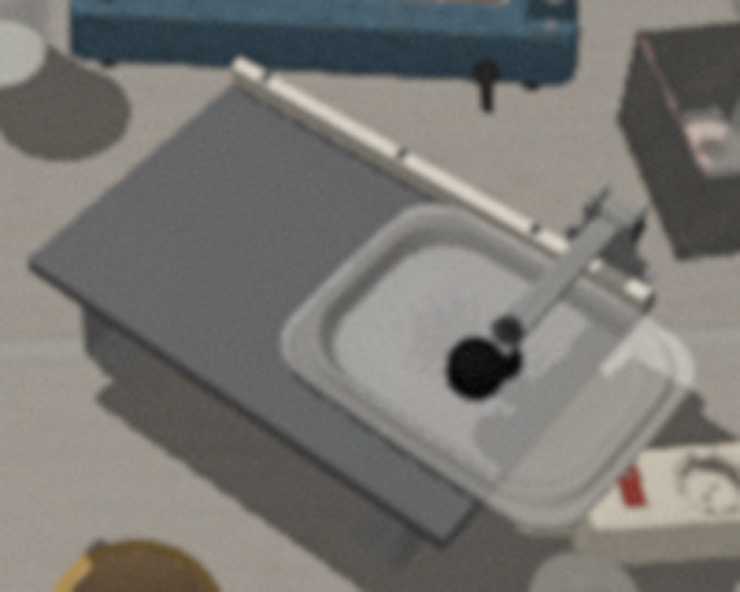

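```bash
python3 - <<'E'
from h import *
T=bot.calibration('top');S=bot.calibration('scene')
t=lambda x,y:(294.6+x/4.2,149.6+y/4.2); s=lambda x,y:(269.6+x/3.7,199.6+y/3.7)
for n,a,b in(('NL',t(67,536),s(32,264)),('NR',t(624,494),s(443,545)),('knobtop',t(559,345),s(476,366)),('bolt',t(553,286),s(508,328)),('screw1',t(85,162),s(268,74)),('screw2',t(280,150),s(402,153)),('screw3',t(456,137),s(535,228))):
    P,e=tri(T,a,S,b);print(n,W2S(P)[0].round(1),round(e*1e3,1))
E
```

```text
NL [-102.2  149.7   72.3] 0.5
NR [-101.4 -147.2   70.9] 3.2
knobtop [ -26.5 -110.4  117.7] 1.9
bolt [   4.4 -110.1  120.1] 1.9
screw1 [ 94.2 126.4  98.2] 0.9
screw2 [94.  21.9 96.2] 1.4
screw3 [ 94.7 -73.   95.8] 1.7
```

```bash

python3 -m pendant '[0,-0.2,0,-0.06,0,0,-0.2,0,-0.06,0,0,-0.2,0,-0.06,0,0,-0.2,0,-0.06,0,0,-0.2,0,-0.06,0]'|grep -E 'ee|force'
python3 -m pendant '[0,-0.11,0.0,-0.04,0,0,-0.11,0.0,-0.04,0,0,-0.11,0.0,-0.04,0,0,-0.11,0.0,-0.04,0,0,-0.11,0.0,-0.04,0]'|grep -E 'ee|force'
python3 - <<'E'
from h import *
info([-60,-200,300],'y')
import pickle
c=bot.calibration('wrist');im=bot.snapshot('wrist');pickle.dump((c,im),open('w16.pkl','wb'));cv2.imwrite('pics/w16.png',im[:,:,::-1])
E
```

```text
ee_pos: [0.4617, -0.0845, 0.3245]
wrist_force: [1.0, -0.1, 0.5]
ee_pos: [0.5086, -0.1913, 0.3237]
wrist_force: [-0.3, 0.8, -0.4]
t 21.87 stand [-49.  -36.9 323.7] F [-0.3  0.8 -0.4] open -0.003
tool x ang in stand 1.569 spin(about tool y, down) -0.002 tooly z -1.0
shift [-0.1631  0.0237  0.0106]
```

View pics/w16.png

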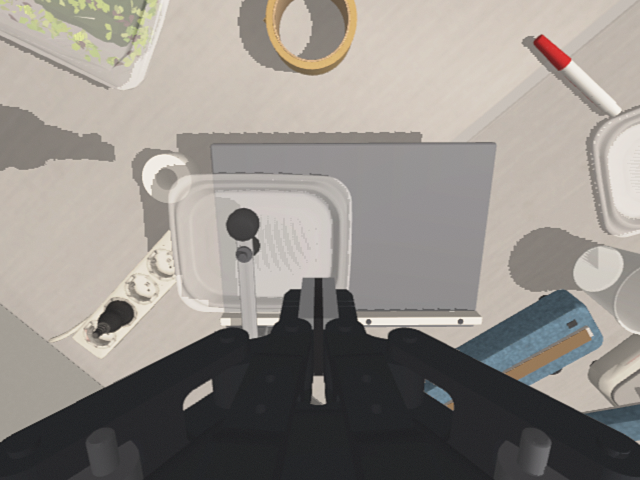

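This gives a clear view: lid at (170-352, 174-312), knob at (243,224) and bolt at (244,254), with the lid end past the ledge end at x≈213. I'll take a second view from the other side.

```bash

python3 -m pendant '[0,-0.15,0,0,0,0,-0.15,0,0,0,0,-0.15,0,0,0,0,-0.15,0,0,0,0,-0.15,0,0,0]'|grep -E 'ee|force'
python3 - <<'E'
from h import *
info([-60,-200,300],'y')
import pickle
c=bot.calibration('wrist');im=bot.snapshot('wrist');pickle.dump((c,im),open('w17.pkl','wb'));cv2.imwrite('pics/w17.png',im[:,:,::-1])
_,i6=pickle.load(open('w16.pkl','rb'))
cv2.imwrite('pics/w16a.png',cv2.resize(i6[130:345,160:360,::-1],None,fx=2.75,fy=2.75,interpolation=cv2.INTER_CUBIC))
cv2.imwrite('pics/w17a.png',cv2.resize(im[130:345,280:480,::-1],None,fx=2.75,fy=2.75,interpolation=cv2.INTER_CUBIC))
E
```

```text
ee_pos: [0.5177, -0.3425, 0.324]
wrist_force: [-0.9, -0.3, -0.2]
t 22.33 stand [ -49.5 -188.4  324. ] F [-0.9 -0.3 -0.2] open -0.003
tool x ang in stand 1.569 spin(about tool y, down) -0.002 tooly z -1.0
shift [-0.0116  0.024   0.0105]
```

View pics/w16a.png

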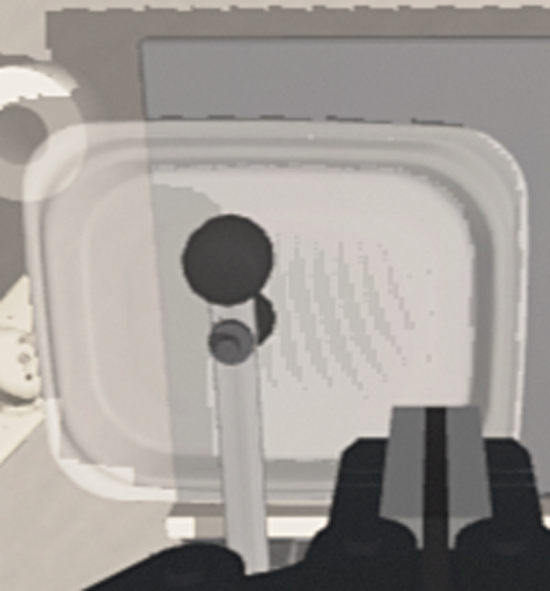

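View pics/w17a.png

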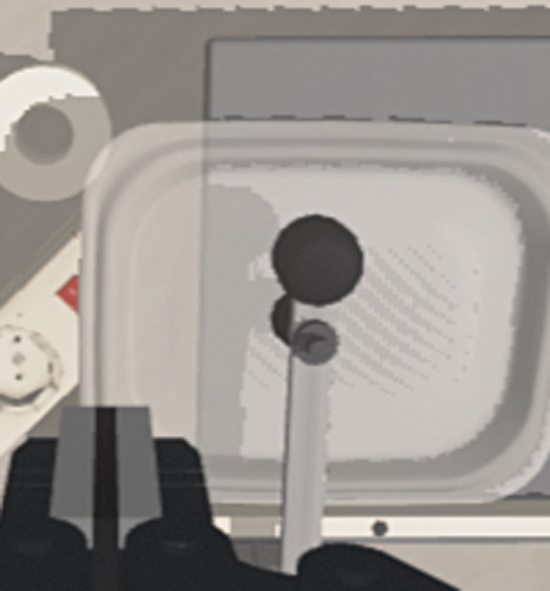

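```bash
python3 - <<'E'
from h import *
import pickle
c1,_=pickle.load(open('w16.pkl','rb'));c2,_=pickle.load(open('w17.pkl','rb'))
a=lambda x,y:(160-.3+x/2.75,130-.3+y/2.75);b=lambda x,y:(280-.3+x/2.75,130-.3+y/2.75)
for n,p,q in(('knob',a(228,259),b(317.5,259)),('bolt',a(231,342),b(315,342)),('ledge corner NR',a(142,41),b(208,41))):
    P,e=tri(c1,p,c2,q);print(n,W2S(P)[0].round(1),round(e*1e3,1))
E1=W2S(plane(c1,[a(147,90),a(170,420),a(23,220),a(38,390),a(524,220),a(520,340),a(130,124),a(430,124)],.083)).round(1)
print(E1.tolist())
E2=W2S(plane(c2,[b(206,80),b(84,250),b(80,370),b(180,123),b(470,125)],.083)).round(1);print(E2.tolist())
E
```

```text
knob [ -28.2 -112.   117.6] 0.2
bolt [   2.2 -111.9  121.4] 0.2
ledge corner NR [-103.2 -149.4   73.6] 0.2
[[-85.4, -146.3, 83.0], [50.2, -147.7, 83.0], [-35.1, -199.1, 83.0], [36.7, -201.2, 83.0], [-34.8, -2.2, 83.0], [15.1, -2.6, 83.0], [-72.5, -153.9, 83.0], [-72.4, -39.0, 83.0]]
[[-89.3, -150.7, 83.0], [-23.0, -197.3, 83.0], [27.8, -199.3, 83.0], [-73.1, -160.2, 83.0], [-72.3, -49.1, 83.0]]
```

```bash
python3 - <<'E'
from h import *
import pickle
c1,_=pickle.load(open('w16.pkl','rb'));c2,_=pickle.load(open('w17.pkl','rb'))
a=lambda x,y:(160-.3+x/2.75,130-.3+y/2.75);b=lambda x,y:(280-.3+x/2.75,130-.3+y/2.75)
for r,p,q in((390,a(238.5,390),b(310,390)),(530,a(246.5,530),b(304,530))):
    P,e=tri(c1,p,c2,q);print('arm',W2S(P)[0].round(1),round(e*1e3,1))
_,i1=pickle.load(open('w16.pkl','rb'));_,i2=pickle.load(open('w17.pkl','rb'))
o=np.hstack([i1[200:335,220:270,::-1],i2[200:335,370:420,::-1]]);cv2.imwrite('pics/arm.png',cv2.resize(o,None,fx=4.4,fy=4.4,interpolation=cv2.INTER_NEAREST))
E
```

```text
arm [  23.4 -111.5  115.7] 0.2
arm [  81.2 -111.1  118.2] 0.1
```

View pics/arm.png

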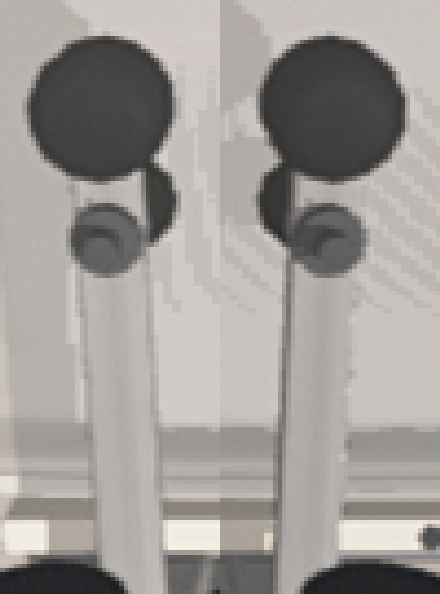

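```bash
python3 - <<'E'
from h import *
info()
print(bot.hand_in())
E
```

```text
t 22.38 stand [ -49.4 -186.   324. ] F [ 0.3  0.2 -0.2] open 0.003
tool x ang in stand 1.57 spin(about tool y, down) -0.001 tooly z -1.0
the job is handed in; nothing more can be done
None
```

The lid is flush against the fence with about 50 mm hanging past the ledge end, square to it. The hold-down arm's foot rests on it, and the job was handed in at 22.4 s.

I pushed the lid against the fence with two fingertips, slid it along the fence, then nudged it square again until the fence pushed back with about 2.6 N. With the fingers shut I pushed the knob down its arc. It sank the last part by its own weight, and I moved the tool well above everything.

**Last checks:**
- **Overhang:** 50 ± 2 mm, measured from three wrist views.
- **Flush and square:** the lid's near edge reads stand x = -72 to -73 mm, against -73 mm when flush. It runs parallel to the fence within about 0.5°.
- **Hold-down arm:** it is level within measurement, about -0.02 ± 0.03 rad, with the foot over the lid.
- **Other things on the table:** no contact was felt outside the intended pushes, but I did not re-measure their positions.

**Things that disagreed:**
- Image heights of the ledge corners came out 6 to 9 mm low.
- The knob's top measured about level with the arm instead of about 28 mm above it, as I had assumed. I therefore judged the arm's angle from the steel arm itself.
- One fingertip touch to find the ledge height reached 55 N at the wrist, on the fingertips only. The wrist limit is 120 N.

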